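Reassemble the baffle pack of the bench extraction inlet

TASK

The washed baffles go back into the bench extraction inlet. Set the loose channel that lies open side up flat into the empty seat beside the one already there, then set the one that lies open side down over the pair, so that its two flanges drop into the two troughs and the flanges interlock down to the bottom. Then swing the wire bail over until it is fully down on top of the pack, and leave the things lying round about where they are.

Things in the scene. Friction and masses are not known exactly. Their poses are not given: they have to be found in the camera images.
- inlet: grey extraction inlet screwed to the worktop (cannot move), 122 mm (its x) by 161 mm (its y), spigot at the back (+x). Origin: centre of the underside, z up. Its deck, 34 mm up, has two seats for baffles, lengthwise along x: one at y = +47 mm (holds a baffle), one at y = -47 mm (empty). End cheeks at x = +-58 mm, 31 mm over the deck, flared outward, leave every baffle 3 mm play at each end.
- empty_seat (a point): middle of the empty seat, on the deck, where the baffle's underside will rest, 34 mm above the worktop; axes as the inlet's. The seat is 60 mm wide, between a 34 mm wide centre rib and a side lip, both 6 mm over the deck: 2 mm play to each side. 38 mm stay free between the facing flanges of the two seated baffles.
- top_place (a point): middle of the place of the open-down baffle: where the plane of its flange tips will be, 37 mm above the worktop, midway between the two seats; length along x as for the others. Its flanges stand on the webs of the two lower baffles, outside the pair's two facing flanges, with nominally 3 mm play to each side; its web top is then 72 mm above the worktop.
- baffle_up_centre (a point): Pressed stainless channel (U section): 110 mm long (its x), 56 mm wide over the flanges (its y), 35 mm high, sheet 3 mm thick, 50 mm between the flanges; small drain holes in the web; 0.16 kg, loose. It lies open side up on the worktop. The point: its centre, half-way up, 17.5 mm over its underside; z up.
- baffle_down_centre (a point): The same part as the other two (110 x 56 x 35 mm, sheet 3 mm, 0.16 kg), but it lies open side down on the worktop, web on top. The point: its centre, half-way up, 17.5 mm over its flange tips; x along its length, y across, z up, now and when in place.
- baffle_in_centre (a point): The same part, already in the inlet's seat at y = +47 mm, open side up, loose. The point: its centre, half-way up (17.5 mm over the deck); x along its length, y across, z up.
- bail (a joint): angle of the wire bail, rad: 0 = fully down over the pack (stop), about 2 = swung back open over the inlet's left (+y) side, as at the start. Stiff hinge (0.07 N m, about 1 N at the grip), no spring: it stays where it is left. It cannot go fully down unless the top baffle is interlocked; down, its wire passes 1 mm over the web.
- bail_grip (a point): middle of the bail's grip, a round black sleeve 14 mm thick, 56 mm long, along the inlet's x. It moves on a circle of 71 mm about the hinge line, up and over; with the bail down it is over the pack's middle, 92 mm above the worktop, 20 mm above the top baffle's web. The 6 mm wire at each end of the sleeve drops 16 mm and runs out to two arms 137 mm apart.
- bail_hinge (a point): middle of the bail's hinge line, which runs along the inlet's x, 60 mm to +y of the inlet's centre and 54 mm above the worktop
- spanner: open-ended spanner, 147 x 27 x 8 mm, lying near the front edge; origin at its underside
- marker: marker pen, 135 x 17 x 16 mm, lying near the front edge; origin at its underside
- tape_roll: roll of black tape, 55 mm across, 19 mm high, lying flat left of the inlet; origin at its underside
- beaker: small clear beaker, 50 mm across, 59 mm high, behind the inlet to the right; origin at its underside

How it is judged:
By the outcome, as a careful person would: the job done as asked, in the order asked, and still so for the second after the job is handed in, with the robot touching nothing.
It also fails if it takes over 70 s, if anything falls off the work surface, if the arm or the gripper's body presses on something with over 40 N, if the wrist force passes 120 N, or if a joint passes its speed limit or range.

ROBOT

A 6-joint arm with a two-finger parallel gripper is mounted at the origin on a cart in front of the work surface, level with it; the furniture and walls round the work are solid. World frame = base frame: x ahead of the robot, y to its left, z up, the work surface at z = 0. Lengths are in m, angles in rad, forces in N, time in s.
With the tool pointing down it reaches from about 0.35 to 0.975 m from the base axis. Payload 4.9 kg.
Tool frame: the origin (TCP) lies at the very end of the fingers, on their centre line; the grasp point (between the pads) lies 19 mm behind it (manip.tcp_to_grasp is the distance from the TCP to the grasp point, in m); z points along the fingers, y is the direction in which the jaws open and shut (so a half turn about z gives the same grasp; the last joint's range is limited). The gripper opens to 85 mm and grips with 20 to 120 N. Pads are 22 mm wide; open, the fingers measure 114 mm over their backs; the gripper's body (76 mm by 85 mm) begins 54 mm behind the grasp point. The pads swing forward as they close: fully open they stand 13 mm farther back than shut.
Start: joints at [1.019, 0.053, 1.613, -0, 1.476, -0.119], TCP at [0.262, 0.567, 0.231] pointing down, gripper open.
Joint ranges: [-3.01, 3.01], [-1.01, 2.22], [0.06, 2.58], [-1.02, 4.17], [0.09, 2.62], [-3.14, 3.14]. Speed limits (rad/s): [2.57, 2.57, 3.14, 3.14, 3.14, 3.14].

INTERFACE

Orientations are given as a unit quaternion [w, x, y, z].
In Python, from plant import sensors, cams, job, finder, manip gives the robot as it stands.
- The arm moves only by the shell command python3 -m pendant 'ROWS'. ROWS is JSON, a list of rows, each an object of numbers: "wx", "wy", "wz": the turn, a rotation vector about the tool's x, y, z in degrees; "dx", "dy", "dz": the shift along the tool's x, y, z in m; "hand": the gripper's target within -1 to 1 (fully open at 1, half-way at 0, shut at -1). A call has 1 to 20 rows; each row is the pose to reach, as a shift and turn from the pose commanded when the call began, along the tool's axes at that moment; what a row does not reach only later rows make up. A row lasts 1/12 s, in which the tool goes at most 41.7 mm and 7.16 degrees, less where a joint would pass 70% of its speed; a pose out of reach is approached as far as the arm can. A call with a gripper value outside its range is refused whole. The fingers move at their own pace and stop on an object; the grip force is fixed at half the most. Time passes only in rows, so rows that repeat a pose let the fingers close. It gives the time, the measured TCP pose, the force and the opening at its end, in the units of the state.
- sensors.state(): the state, without advancing time (a new reading comes with each control period).
- cams.grab_frame(name): name is "side" or "top"; returns (picture, depth): 384x512x3 uint8, red, green, blue; 384x512 float32, m along the optical axis (not along the pixel's ray), 0 where there is no reading.
- cams.calibration(name): a dict with "fov_y" (degrees; the focal length in pixels is half the picture's height over the tangent of half this angle, whatever the lens; pixels are square), "cx", "cy" (the principal point, pixels), "pose" (4x4, takes a point from camera to world coordinates). Camera axes: x right, y down, z forward; pixel columns grow to the right and rows downward; lengths in m; the calibration is good to about 2 mm. A picture is of the moment at which its call begins. calibration takes no time and is no camera call.
- job.job_done(): hands the job in, once; it reports no verdict.
Trained networks look in the newest picture that a camera, given by its name, has taken for a name from the list of things; names that differ only in an ending like _2 or _b are one class to them, and where a whole thing is asked for, a point or a joint stands for the part that bears it (a point fixed in the world has none). Each returns a list of dicts, best first, with "score" (0 to 1); they miss things now and then, are a little off and sometimes report something else, mostly with a low value. They report only what shows in the picture. A call takes as long as a camera call.
- finder.look_for(camera, thing): "position" ([x, y, z] in m, in world coordinates, good to about 4 mm: the middle of the surface that is visible of it).
The state is a dict: "time": time; "joint_pos": joint angles; "joint_vel": joint speeds; "joint_efforts": joint torques, N m; "tool_pos": TCP position; "tool_rot": TCP orientation; "contact_force": force on the tool from outside, world axes, zero at the start; "ft_torque": the same for the moment, N m; "gripper_width": opening from 0.0 (shut) to 1.0 (fully open).
Only numpy, scipy, OpenCV 4.12 (cv2) and the standard library are available. Lean on these libraries where they do the work, as an engineer would, in place of code of your own. Each camera call takes 0.05 s, during which the arm holds its last target. There are 200 camera calls.

## Working session

There is one attempt and no reset: what is moved stays moved. The work goes in short steps, Python scripts to look and compute and a shell command to move; the robot and the scene stay as the last step left them, time stands still between calls to the robot, and variables do not carry over. Pictures are saved under pics/ and viewed, about 8 in all and at most 12, crops included, and the job is handed in when it is done.

```bash
ls; mkdir -p pics
cat > h.py <<'E'
import numpy as np, cv2
from plant import sensors, cams, job, finder, manip
def grab(n):
    im,d=cams.grab_frame(n); return im,d
def world(n,d):
    c=cams.calibration(n); f=192/np.tan(np.radians(c["fov_y"])/2)
    v,u=np.mgrid[0:d.shape[0],0:d.shape[1]]
    P=np.stack([(u-c["cx"])/f*d,(v-c["cy"])/f*d,d,np.ones_like(d)],-1)
    return (P@np.array(c["pose"]).T)[...,:3]
def save(n,im): cv2.imwrite("pics/"+n+".png",im[...,::-1])
E
python3 - <<'E'
from h import *
np.set_printoptions(precision=4,suppress=True)
out=[]
for n in("top","side"):
    im,d=grab(n); out.append(im); np.save("pics/"+n+"_d.npy",d); np.save("pics/"+n+"_im.npy",im)
    c=cams.calibration(n); print(n,c["fov_y"],c["cx"],c["cy"],np.array(c["pose"]))
    for t in("inlet","baffle_up_centre","baffle_down_centre","baffle_in_centre","bail_grip","tape_roll","beaker"):
        print(t,[(np.round(r["position"],3).tolist(),round(r["score"],2)) for r in finder.look_for(n,t)[:3]])
    save(n,cv2.resize(im,(800,600)))
print(sensors.state())
E
```

```text
pics
top 42.911707155984374 252.89278205197002 193.2067393196626 [[-0.0167 -0.992   0.125   0.4224]
 [-0.9998  0.0177  0.0071 -0.0263]
 [-0.0093 -0.1248 -0.9921  1.2843]
 [ 0.      0.      0.      1.    ]]
inlet [([0.571, -0.063, 0.04], 0.73)]
baffle_up_centre [([0.44, -0.32, 0.003], 0.89)]
baffle_down_centre [([0.478, 0.302, 0.033], 0.76)]
baffle_in_centre [([0.582, -0.002, 0.031], 0.92)]
bail_grip [([0.596, 0.068, 0.092], 0.75)]
tape_roll [([0.486, 0.146, 0.019], 0.79)]
beaker [([0.721, -0.218, 0.02], 0.56), ([0.574, -0.063, 0.038], 0.47)]
side 53.24780394608202 250.40553324798427 187.61163553900946 [[ 0.9978  0.0325 -0.0577  0.6076]
 [ 0.0658 -0.5924  0.803  -0.803 ]
 [-0.0081 -0.805  -0.5932  0.6663]
 [ 0.      0.      0.      1.    ]]
inlet [([0.568, -0.077, 0.034], 0.95)]
baffle_up_centre [([0.44, -0.305, 0.013], 0.76)]
baffle_down_centre [([0.48, 0.28, 0.034], 0.83)]
baffle_in_centre [([0.581, 0.017, 0.056], 0.79), ([0.595, 0.06, 0.092], 0.35)]
bail_grip [([0.598, 0.059, 0.092], 0.56)]
tape_roll [([0.491, 0.138, 0.016], 0.6)]
beaker [([0.724, -0.228, 0.034], 0.87), ([0.57, -0.079, 0.034], 0.21)]
{'time': 0.8, 'joint_pos': array([ 1.019 ,  0.0527,  1.6129,  0.    ,  1.476 , -0.119 ]), 'joint_vel': array([-0.0006, -0.0015, -0.0014,  0.0003,  0.0009, -0.0003]), 'joint_efforts': array([  0.0019, -39.3629, -37.0447,  -0.    ,   0.0003,  -0.    ]), 'tool_pos': array([0.2621, 0.5673, 0.2313]), 'tool_rot': array([-0.    ,  0.2147,  0.9767, -0.    ]), 'contact_force': array([0.5996, 0.7768, 0.118 ]), 'ft_torque': array([-0.0029,  0.0642, -0.0593]), 'gripper_width': 1.0058428785455233}
```

View pics/top.png

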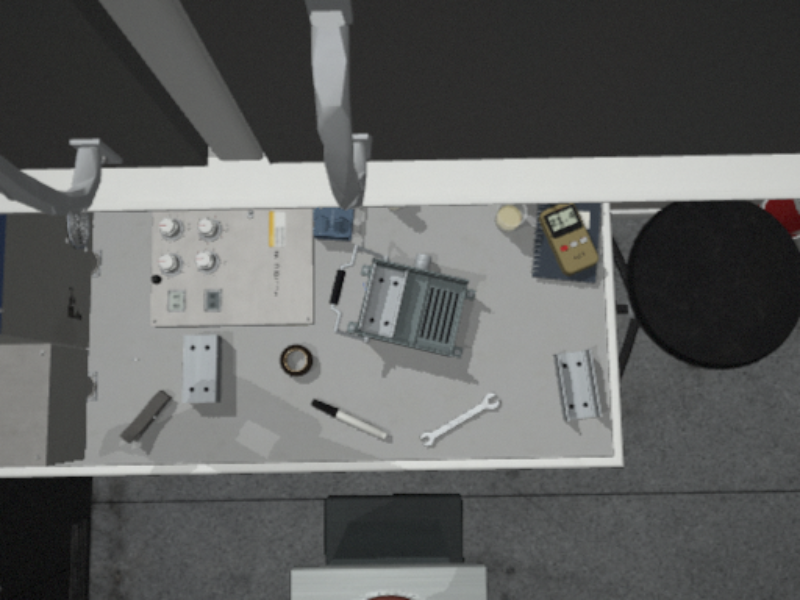

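View pics/side.png

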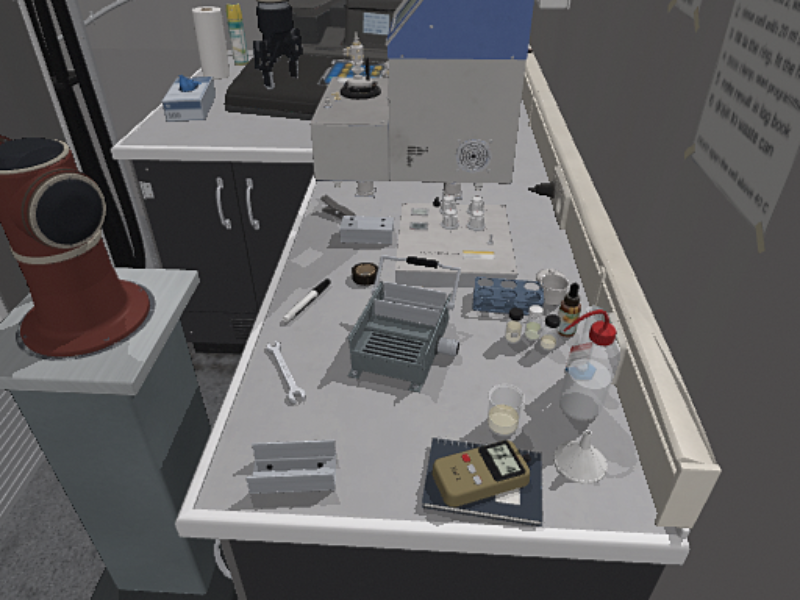

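```bash
cat > m.py <<'E'
from h import *
np.set_printoptions(precision=4,suppress=True)
def rect(P,lo,hi,c,r):
    m=(P[...,2]>lo)&(P[...,2]<hi)&(np.hypot(P[...,0]-c[0],P[...,1]-c[1])<r)
    q=(P[m][:,:2]*1000).astype(np.float32)
    if len(q)<5: return len(q)
    (a,b),(w,h),an=cv2.minAreaRect(q); return len(q),round(a,1),round(b,1),round(w,1),round(h,1),round(an,1),"medz",round(float(np.median(P[m][:,2])),4)
E
python3 - <<'E'
from m import *
tiles=[]
for n in("top","side"):
    d=np.load(f"pics/{n}_d.npy");im=np.load(f"pics/{n}_im.npy");P=world(n,d)
    t=P[(np.hypot(P[...,0]-.4,P[...,1])<.08)|(np.hypot(P[...,0]-.45,P[...,1]-.22)<.03)|(np.hypot(P[...,0]-.53,P[...,1]+.3)<.05)]
    print(n,"table z",np.median(t[:,2]),np.std(t[:,2]))
    print(" down",rect(P,.027,.045,(.478,.302),.09))
    print(" down all",rect(P,.012,.045,(.478,.302),.09))
    print(" up all",rect(P,.012,.045,(.44,-.32),.09)); print(" up top",rect(P,.028,.045,(.44,-.32),.09))
    print(" inlet all",rect(P,.025,.08,(.57,-.06),.11)); print(" inlet top",rect(P,.058,.08,(.57,-.06),.11))
    print(" flanges in",rect(P,.067,.08,(.58,.0),.075))
    tall=P[(P[...,2]>.15)&(P[...,0]<.8)&(P[...,0]>.3)&(abs(P[...,1])<.5)]
    print(" tall",tall.min(0) if len(tall) else 0, tall.max(0) if len(tall) else 0)
    v,u=np.where((np.hypot(P[...,0]-.575,P[...,1]+.05)<.1)&(d>0)&(P[...,2]<.15))
    u0,v0=int(u.mean())-50,int(v.mean())-50; print(u0,v0)
    tiles.append(cv2.resize(im[v0:v0+100,u0:u0+100],(400,400),interpolation=cv2.INTER_CUBIC))
    z=np.clip((P[v0:v0+100,u0:u0+100,2]-.02)/.08,0,1)*255
    tiles[-1]=np.vstack([tiles[-1][:300] if 0 else cv2.resize(tiles[-1],(300,300)),cv2.resize(cv2.applyColorMap(z.astype(np.uint8),cv2.COLORMAP_JET)[...,::-1],(300,300),interpolation=cv2.INTER_NEAREST)])
save("inl",np.hstack(tiles))
E
```

```text
top table z 0.001701397376224545 0.4478683392872135
 down (1195, 494.6, 302.6, 111.5, 145.3, 89.0, 'medz', 0.0372)
 down all (1321, 489.2, 313.5, 109.9, 162.0, 78.1, 'medz', 0.0368)
 up all (276, 439.3, -311.9, 109.9, 57.7, 6.7, 'medz', 0.0297)
 up top (157, 439.5, -311.9, 109.5, 57.7, 6.8, 'medz', 0.0339)
 inlet all (3239, 579.2, -44.8, 161.3, 167.0, 75.8, 'medz', 0.0384)
 inlet top (434, 567.9, -42.6, 157.5, 144.0, 75.3, 'medz', 0.0656)
 flanges in (154, 578.7, -3.6, 79.3, 138.3, 75.8, 'medz', 0.07)
 tall [ 0.335  -0.2502  0.15  ] [0.7053 0.5    1.2843]
215 146
side table z -0.00017288854388142205 0.0042392522855527965
 down (412, 494.6, 293.2, 149.0, 97.4, 10.9, 'medz', 0.0352)
 down all (564, 490.7, 316.2, 104.0, 158.4, 80.4, 'medz', 0.0342)
 up all (874, 439.8, -314.4, 110.1, 59.0, 6.0, 'medz', 0.025)
 up top (332, 439.8, -314.4, 110.1, 59.0, 6.0, 'medz', 0.0328)
 inlet all (2796, 580.9, -50.2, 160.2, 164.5, 77.0, 'medz', 0.0398)
 inlet top (535, 570.9, -47.5, 158.7, 142.6, 77.4, 'medz', 0.064)
 flanges in (115, 580.9, 1.2, 63.8, 137.3, 75.7, 'medz', 0.0685)
 tall [ 0.3355 -0.196   0.1501] [0.7985 0.5    0.4345]
209 166
```

View pics/inl.png

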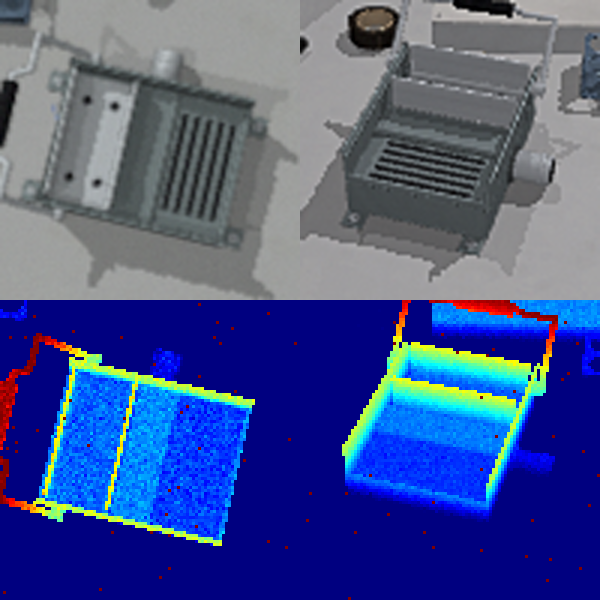

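```bash
cat > fit.py <<'E'
from m import *
from scipy.optimize import least_squares
B=lambda x0,x1,y0,y1,z0,z1:np.array([[x0,y0,z0],[x1,y1,z1]])/1000.
UP=[B(-55,55,-28,28,0,3),B(-55,55,-28,-25,0,35),B(-55,55,25,28,0,35)]
DN=[B(-55,55,-28,28,32,35),B(-55,55,-28,-25,0,35),B(-55,55,25,28,0,35)]
IN=[B(-61,61,-80.5,80.5,0,34),B(-61,61,-17,17,34,40),B(-61,61,-80.5,-77,34,40),B(-61,61,77,80.5,34,40),B(-61,-58,-80,80,34,65),B(58,61,-80,80,34,65)]
def seat(boxes,dx,dy,dz): return [b+np.array([dx,dy,dz]) for b in boxes]
INB=IN+seat(UP,0,.047,.034)
def sdf(q,boxes):
    o=[]
    for b in boxes:
        c=b.mean(0);h=(b[1]-b[0])/2;a=abs(q-c)-h
        o.append(np.linalg.norm(np.maximum(a,0),axis=1)+np.minimum(a.max(1),0))
    return np.min(o,0)
def fit(P,boxes,x0,r,zlo=.010,zhi=.075,freez=True):
    p=np.array(x0+[0.0])
    for it in range(3):
        Q=P[(P[...,2]>zlo)&(P[...,2]<zhi)&(P[...,0]!=0)]
        def loc(p):
            c,s=np.cos(p[2]),np.sin(p[2]);d=Q-[p[0],p[1],p[3]]
            return np.c_[c*d[:,0]+s*d[:,1],-s*d[:,0]+c*d[:,1],d[:,2]]
        l=loc(p);lim=np.max(np.abs(np.array(boxes)[:,:,:2]),(0,1))+.012/(it+1)
        Q=Q[(abs(l[:,0])<lim[0])&(abs(l[:,1])<lim[1])]
        p=least_squares(lambda p:sdf(loc(p),boxes),p,loss="soft_l1",f_scale=.0015,x_scale=[.01,.01,.1,.01]).x
    res=abs(sdf(loc(p),boxes))
    return p,len(Q),np.median(res)*1000
if __name__=="__main__":
  for n in("top","side"):
    P=world(n,np.load(f"pics/{n}_d.npy"))
    for nm,bx,x0 in(("up",UP,[.44,-.313,.11]),("down",DN,[.478,.30,0.]),("inlet",INB,[.57,-.047,-.24])):
        p,k,r=fit(P,bx,x0,0); print(n,nm,p[:2],"yaw",np.degrees(p[2]),"z",p[3],k,r)
        if nm=="inlet":
            c,s=np.cos(p[2]),np.sin(p[2])
E
python3 fit.py
```

```text
top up [ 0.4396 -0.312 ] yaw 6.541929827532855 z 0.007593745460711872 295 0.42348493053560343
top down [0.4743 0.3048] yaw 1.1469681789280726 z 0.0031350604500226197 1027 0.8963285804999017
top inlet [ 0.5683 -0.0424] yaw -14.256935843172958 z 0.0017194588590729893 3167 1.1204118723682488
side up [ 0.4397 -0.3139] yaw 6.347017710998892 z 0.0003756629181234749 938 0.5890614318250496
side down [0.4769 0.3027] yaw -0.11242612113991386 z 0.0008289843834795471 486 0.7391827863257481
side inlet [ 0.5691 -0.0442] yaw -14.27383888048446 z 5.611821225903585e-05 2971 0.7022646225707027
```

```bash
cat > go.py <<'E'
import sys
from m import *
from scipy.spatial.transform import Rotation as Ro
# args: x y z heading(deg of tool y) [;...] -> rows' numbers, also levels the tool
s=sensors.state(); q=s["tool_rot"]; R=Ro.from_quat([q[1],q[2],q[3],q[0]])
M=R.as_matrix(); print("t",round(s["time"],2),"pos",s["tool_pos"],"heading",np.degrees(np.arctan2(M[1,1],M[0,1])),"F",s["contact_force"],"w",round(s["gripper_width"],3),"tilt",M[:2,2])
for a in " ".join(sys.argv[1:]).split(";"):
    x,y,z,h=map(float,a.split()); h=np.radians(h)
    T=np.c_[[np.sin(h),-np.cos(h),0],[np.cos(h),np.sin(h),0],[0,0,-1]]
    d=M.T@(np.array([x,y,z])-s["tool_pos"]); w=np.degrees((R.inv()*Ro.from_matrix(T)).as_rotvec())
    print(a,"-> d",d.round(4),"w",w.round(2))
E
python3 go.py ".48 .1 .23 80;.4397 -.313 .15 96.4"
```

```text
t 0.8 pos [0.2621 0.5673 0.2313] heading 65.20150500705499 F [0.5996 0.7768 0.118 ] w 1.006 tilt [-0.  0.]Traceback (most recent call last):
  File "go.py", line 10, in <module>
    d=M.T@(np.array([x,y,z])-s["tool_pos"]); w=np.degrees((R.inv()*Ro.from_matrix(T)).as_rotvec())
                                                                   ~~~~~~~~~~~~~~^^^
  File "scipy/spatial/transform/_rotation.pyx", line 1143, in scipy.spatial.transform._rotation.Rotation.from_matrix
ValueError: Non-positive determinant (left-handed or null coordinate frame) in rotation matrix 0: [[ 0.9848  0.1736  0.    ]
 [-0.1736  0.9848  0.    ]
 [ 0.      0.     -1.    ]].
```

```bash
sed -i 's/\[np.sin(h),-np.cos(h),0\]/[-np.sin(h),np.cos(h),0]/' go.py
python3 go.py ".48 .1 .23 80;.4397 -.313 .15 96.4"
```

```text
t 0.8 pos [0.2621 0.5673 0.2313] heading 65.20150500705499 F [0.5996 0.7768 0.118 ] w 1.006 tilt [-0.  0.]
.48 .1 .23 80 -> d [-0.3938 -0.3329  0.0013] w [ -0.   -0.  -14.8]
.4397 -.313 .15 96.4 -> d [-0.5304 -0.7247  0.0813] w [ -0.   -0.  -31.2]
```

```bash
python3 -m pendant '[{"dx":-0.394,"dy":-0.333,"wz":-14.8},{"dx":-0.394,"dy":-0.333,"wz":-14.8},{"dx":-0.394,"dy":-0.333,"wz":-14.8},{"dx":-0.394,"dy":-0.333,"wz":-14.8},{"dx":-0.394,"dy":-0.333,"wz":-14.8},{"dx":-0.394,"dy":-0.333,"wz":-14.8},{"dx":-0.394,"dy":-0.333,"wz":-14.8},{"dx":-0.394,"dy":-0.333,"wz":-14.8},{"dx":-0.394,"dy":-0.333,"wz":-14.8},{"dx":-0.394,"dy":-0.333,"wz":-14.8},{"dx":-0.394,"dy":-0.333,"wz":-14.8},{"dx":-0.394,"dy":-0.333,"wz":-14.8},{"dx":-0.53,"dy":-0.725,"dz":0.081,"wz":-31.2},{"dx":-0.53,"dy":-0.725,"dz":0.081,"wz":-31.2},{"dx":-0.53,"dy":-0.725,"dz":0.081,"wz":-31.2},{"dx":-0.53,"dy":-0.725,"dz":0.081,"wz":-31.2},{"dx":-0.53,"dy":-0.725,"dz":0.081,"wz":-31.2},{"dx":-0.53,"dy":-0.725,"dz":0.081,"wz":-31.2},{"dx":-0.53,"dy":-0.725,"dz":0.081,"wz":-31.2},{"dx":-0.53,"dy":-0.725,"dz":0.081,"wz":-31.2}]'; python3 go.py ".4397 -.313 .13 96.4; .4397 -.313 .010 96.4"
```

```text
t 0.8 pos [0.2621 0.5673 0.2313] heading 65.20150500705499 F [0.5996 0.7768 0.118 ] w 1.006 tilt [-0.  0.]
.4397 -.313 .13 96.4 -> d [-0.5304 -0.7247  0.1013] w [ -0.   -0.  -31.2]
 .4397 -.313 .010 96.4 -> d [-0.5304 -0.7247  0.2213] w [ -0.   -0.  -31.2]invalid input
```

```bash
python3 -m pendant '[{"wx":0,"wy":0,"wz":-14.8,"dx":-0.394,"dy":-0.333,"dz":0,"hand":1}]'; echo; python3 -m pendant --help | head -20
```

```text
time: 0.88
tool_pos: [0.2778, 0.5327, 0.2308]
tool_rot: [-0.001, 0.15, 0.989, 0.001]
contact_force: [0.7, -0.8, -0.4]
gripper_width: 1.001
invalid input: not JSON, or not a number
```

```bash
python3 go.py ".48 .1 .23 80;.4397 -.313 .13 96.4"
```

```text
t 0.88 pos [0.2778 0.5327 0.2308] heading 72.71690476387352 F [ 0.7006 -0.8094 -0.4162] w 1.001 tilt [-0.0015  0.0021]
.48 .1 .23 80 -> d [-0.3216 -0.3531 -0.0003] w [ 0.1  -0.11 -7.28]
.4397 -.313 .13 96.4 -> d [-0.406  -0.7596  0.0989] w [  0.11  -0.09 -23.68]
```

```bash
python3 -m pendant '[{"wx":0,"wy":0,"wz":-7.3,"dx":-0.322,"dy":-0.353,"dz":0,"hand":1},{"wx":0,"wy":0,"wz":-7.3,"dx":-0.322,"dy":-0.353,"dz":0,"hand":1},{"wx":0,"wy":0,"wz":-7.3,"dx":-0.322,"dy":-0.353,"dz":0,"hand":1},{"wx":0,"wy":0,"wz":-7.3,"dx":-0.322,"dy":-0.353,"dz":0,"hand":1},{"wx":0,"wy":0,"wz":-7.3,"dx":-0.322,"dy":-0.353,"dz":0,"hand":1},{"wx":0,"wy":0,"wz":-7.3,"dx":-0.322,"dy":-0.353,"dz":0,"hand":1},{"wx":0,"wy":0,"wz":-7.3,"dx":-0.322,"dy":-0.353,"dz":0,"hand":1},{"wx":0,"wy":0,"wz":-7.3,"dx":-0.322,"dy":-0.353,"dz":0,"hand":1},{"wx":0,"wy":0,"wz":-7.3,"dx":-0.322,"dy":-0.353,"dz":0,"hand":1},{"wx":0,"wy":0,"wz":-7.3,"dx":-0.322,"dy":-0.353,"dz":0,"hand":1},{"wx":0,"wy":0,"wz":-7.3,"dx":-0.322,"dy":-0.353,"dz":0,"hand":1},{"wx":0,"wy":0,"wz":-23.7,"dx":-0.406,"dy":-0.76,"dz":0.099,"hand":1},{"wx":0,"wy":0,"wz":-23.7,"dx":-0.406,"dy":-0.76,"dz":0.099,"hand":1},{"wx":0,"wy":0,"wz":-23.7,"dx":-0.406,"dy":-0.76,"dz":0.099,"hand":1},{"wx":0,"wy":0,"wz":-23.7,"dx":-0.406,"dy":-0.76,"dz":0.099,"hand":1},{"wx":0,"wy":0,"wz":-23.7,"dx":-0.406,"dy":-0.76,"dz":0.099,"hand":1},{"wx":0,"wy":0,"wz":-23.7,"dx":-0.406,"dy":-0.76,"dz":0.099,"hand":1},{"wx":0,"wy":0,"wz":-23.7,"dx":-0.406,"dy":-0.76,"dz":0.099,"hand":1},{"wx":0,"wy":0,"wz":-23.7,"dx":-0.406,"dy":-0.76,"dz":0.099,"hand":1},{"wx":0,"wy":0,"wz":-23.7,"dx":-0.406,"dy":-0.76,"dz":0.099,"hand":1}]'; python3 go.py ".4397 -.313 .13 96.4; .4397 -.313 .010 96.4"
```

```text
time: 2.55
tool_pos: [0.4422, -0.2416, 0.1502]
tool_rot: [0.0, -0.053, 0.999, -0.0]
contact_force: [0.6, 0.2, 0.2]
gripper_width: 1.004
t 2.55 pos [ 0.4422 -0.2416  0.1502] heading 96.03631008182573 F [0.5571 0.222  0.1764] w 1.004 tilt [ 0.0009 -0.0005]
.4397 -.313 .13 96.4 -> d [ 0.01   -0.0707  0.0202] w [-0.03  0.05 -0.36]
 .4397 -.313 .010 96.4 -> d [ 0.0101 -0.0706  0.1402] w [-0.03  0.05 -0.36]
```

```bash
python3 -m pendant '[{"wx":0,"wy":0,"wz":-0.4,"dx":0.010,"dy":-0.04,"dz":0.02,"hand":1},{"wx":0,"wy":0,"wz":-0.4,"dx":0.010,"dy":-0.04,"dz":0.02,"hand":1},{"wx":0,"wy":0,"wz":-0.4,"dx":0.010,"dy":-0.04,"dz":0.02,"hand":1},{"wx":0,"wy":0,"wz":-0.4,"dx":0.010,"dy":-0.04,"dz":0.02,"hand":1}]'; python3 go.py ".4397 -.313 .08 96.4; .4397 -.313 .010 96.4"
```

```text
time: 2.88
tool_pos: [0.4369, -0.2802, 0.1301]
tool_rot: [-0.0, -0.056, 0.998, 0.0]
contact_force: [0.2, 0.5, 0.6]
gripper_width: 1.002
t 2.88 pos [ 0.4369 -0.2802  0.1301] heading 96.41419105357338 F [0.2458 0.4562 0.5878] w 1.002 tilt [-0.0002  0.0008]
.4397 -.313 .08 96.4 -> d [ 0.0009 -0.033   0.0501] w [ 0.05 -0.01  0.01]
 .4397 -.313 .010 96.4 -> d [ 0.0008 -0.033   0.1201] w [ 0.05 -0.01  0.01]
```

```bash
python3 -m pendant '[{"wx":0,"wy":0,"wz":0,"dx":0.001,"dy":-0.033,"dz":0.03,"hand":1},{"wx":0,"wy":0,"wz":0,"dx":0.001,"dy":-0.033,"dz":0.06,"hand":1},{"wx":0,"wy":0,"wz":0,"dx":0.001,"dy":-0.033,"dz":0.08,"hand":1},{"wx":0,"wy":0,"wz":0,"dx":0.001,"dy":-0.033,"dz":0.1,"hand":1},{"wx":0,"wy":0,"wz":0,"dx":0.001,"dy":-0.033,"dz":0.12,"hand":1},{"wx":0,"wy":0,"wz":0,"dx":0.001,"dy":-0.033,"dz":0.12,"hand":1},{"wx":0,"wy":0,"wz":0,"dx":0.001,"dy":-0.033,"dz":0.12,"hand":-1},{"wx":0,"wy":0,"wz":0,"dx":0.001,"dy":-0.033,"dz":0.12,"hand":-1},{"wx":0,"wy":0,"wz":0,"dx":0.001,"dy":-0.033,"dz":0.12,"hand":-1},{"wx":0,"wy":0,"wz":0,"dx":0.001,"dy":-0.033,"dz":0.12,"hand":-1},{"wx":0,"wy":0,"wz":0,"dx":0.001,"dy":-0.033,"dz":0.12,"hand":-1},{"wx":0,"wy":0,"wz":0,"dx":0.001,"dy":-0.033,"dz":0.12,"hand":-1}]'; python3 go.py ".4397 -.313 .010 96.4"
python3 - <<'E'
from fit import *
t=[]
for n in("top","side"):
    im,d=grab(n);P=world(n,d)
    v,u=np.where((np.hypot(P[...,0]-.44,P[...,1]+.313)<.1)&(d>0)&(P[...,2]<.05)); u0,v0=int(u.mean())-60,int(v.mean())-60;u0=max(u0,0);v0=max(v0,0)
    t.append(cv2.resize(im[v0:v0+120,u0:u0+120],(400,400)))
    p,k,r=fit(P,UP,[.44,-.313,.11],0,zhi=.036); print(n,p,np.degrees(p[2]),k,r)
save("grasp1",np.hstack(t))
E
```

```text
time: 3.88
tool_pos: [0.4415, -0.3144, 0.013]
tool_rot: [0.002, -0.056, 0.998, -0.001]
contact_force: [0.6, 2.0, 7.8]
gripper_width: 0.641
t 3.88 pos [ 0.4415 -0.3144  0.013 ] heading 96.47564233848996 F [0.5983 2.0407 7.787 ] w 0.641 tilt [ 0.0037 -0.0026]
.4397 -.313 .010 96.4 -> d [0.0017 0.0016 0.003 ] w [-0.17  0.2   0.08]
top [ 0.4402 -0.3109  0.1125  0.0101] 6.443076859925961 65 0.4036490161731018
side [ 0.4395 -0.313   0.111   0.    ] 6.35772698703691 666 0.554298062068673
```

View pics/grasp1.png

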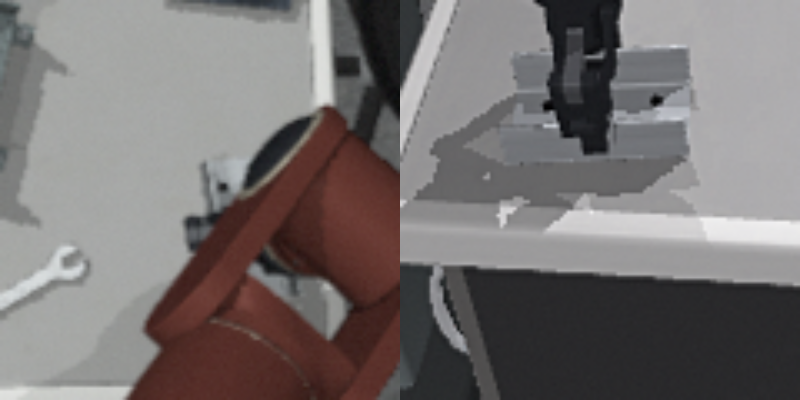

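```bash
python3 -m pendant '[{"wx":0,"wy":0,"wz":0,"dx":0,"dy":0,"dz":0,"hand":0.6},{"wx":0,"wy":0,"wz":0,"dx":0,"dy":0,"dz":0,"hand":0.6},{"wx":0,"wy":0,"wz":0,"dx":0,"dy":0,"dz":-0.013,"hand":0.6},{"wx":0,"wy":0,"wz":0,"dx":0,"dy":0,"dz":-0.013,"hand":0.6},{"wx":0,"wy":0,"wz":0,"dx":0,"dy":0,"dz":-0.013,"hand":-1},{"wx":0,"wy":0,"wz":0,"dx":0,"dy":0,"dz":-0.013,"hand":-1},{"wx":0,"wy":0,"wz":0,"dx":0,"dy":0,"dz":-0.013,"hand":-1},{"wx":0,"wy":0,"wz":0,"dx":0,"dy":0,"dz":-0.013,"hand":-1},{"wx":0,"wy":0,"wz":0,"dx":0,"dy":0,"dz":-0.013,"hand":-1},{"wx":0,"wy":0,"wz":0,"dx":0,"dy":0,"dz":-0.013,"hand":-1}]'; python3 go.py ".4397 -.313 .010 96.4"
python3 - <<'E'
from fit import *
for n in("side",):
    im,d=grab(n);P=world(n,d)
    for zh in(.03,.036):
        p,k,r=fit(P,UP,[.44,-.313,.11],0,zhi=zh); print(n,p,np.degrees(p[2]),k,r)
E
```

```text
time: 4.82
tool_pos: [0.4405, -0.3141, 0.0249]
tool_rot: [0.001, -0.056, 0.998, -0.001]
contact_force: [-1.2, 1.3, 7.2]
gripper_width: 0.637
t 4.82 pos [ 0.4405 -0.3141  0.0249] heading 96.46181664331675 F [-1.2175  1.2844  7.2112] w 0.637 tilt [ 0.0014 -0.0016]
.4397 -.313 .010 96.4 -> d [0.0007 0.0013 0.0149] w [-0.1   0.07  0.06]
side [ 0.4405 -0.3125  0.1149  0.    ] 6.585262882308555 513 0.5558539498964291
side [ 0.4398 -0.3126  0.1148 -0.0003] 6.574788616468501 700 0.5397354918911644
```

```bash
python3 go.py ".5577 -.0911 .15 75.73;.5577 -.0911 .11 75.73"
```

```text
t 4.87 pos [ 0.4405 -0.3142  0.0249] heading 96.46340009798381 F [-1.3813  0.591   8.3001] w 0.632 tilt [ 0.0015 -0.0017]
.5577 -.0911 .15 75.73 -> d [-0.1417  0.2082 -0.1253] w [-0.09  0.09 20.73]
.5577 -.0911 .11 75.73 -> d [-0.1416  0.2083 -0.0853] w [-0.09  0.09 20.73]
```

```bash
python3 -m pendant '[{"wx":0,"wy":0,"wz":0,"dx":0,"dy":0,"dz":-0.02,"hand":-1},{"wx":0,"wy":0,"wz":0,"dx":0,"dy":0,"dz":-0.05,"hand":-1},{"wx":0,"wy":0,"wz":0,"dx":0,"dy":0,"dz":-0.085,"hand":-1},{"wx":0,"wy":0,"wz":4,"dx":-0.015,"dy":0.022,"dz":-0.11,"hand":-1},{"wx":0,"wy":0,"wz":8,"dx":-0.035,"dy":0.052,"dz":-0.12,"hand":-1},{"wx":0,"wy":0,"wz":12,"dx":-0.055,"dy":0.082,"dz":-0.12,"hand":-1},{"wx":0,"wy":0,"wz":16,"dx":-0.077,"dy":0.113,"dz":-0.12,"hand":-1},{"wx":0,"wy":0,"wz":19,"dx":-0.098,"dy":0.144,"dz":-0.12,"hand":-1},{"wx":0,"wy":0,"wz":20.7,"dx":-0.118,"dy":0.174,"dz":-0.11,"hand":-1},{"wx":0,"wy":0,"wz":20.7,"dx":-0.133,"dy":0.196,"dz":-0.1,"hand":-1},{"wx":0,"wy":0,"wz":20.7,"dx":-0.1415,"dy":0.208,"dz":-0.085,"hand":-1},{"wx":0,"wy":0,"wz":20.7,"dx":-0.1415,"dy":0.208,"dz":-0.085,"hand":-1},{"wx":0,"wy":0,"wz":20.7,"dx":-0.1415,"dy":0.208,"dz":-0.085,"hand":-1}]'; python3 go.py ".5577 -.0911 .11 75.73"
python3 - <<'E'
from fit import *
t=[]
for n in("top","side"):
    im,d=grab(n);P=world(n,d); np.save(f"pics/{n}_d2.npy",d)
    u0,v0=((215,146),(209,160))[n=="side"]
    t.append(cv2.resize(im[v0-20:v0+120,u0-20:u0+120],(400,400)))
    p,k,r=fit(P,UP,[.5577,-.0911,-.249],0,zlo=.072,zhi=.119); print(n,p,np.degrees(p[2]),k,r)
    Q=P[(abs(P[...,2]-.1)<.05)&(np.hypot(P[...,0]-.5577,P[...,1]+.0911)<.07)]; print(np.histogram(Q[:,2],12,(.07,.13))[0])
save("hover1",np.hstack(t))
E
```

```text
time: 5.95
tool_pos: [0.5556, -0.0898, 0.1064]
tool_rot: [-0.002, 0.123, 0.992, 0.0]
contact_force: [-0.4, 0.4, -1.0]
gripper_width: 0.628
t 5.95 pos [ 0.5556 -0.0898  0.1064] heading 75.86052192525898 F [-0.4167  0.3622 -0.9705] w 0.628 tilt [-0.0039  0.0006]
.5577 -.0911 .11 75.73 -> d [-0.0023 -0.0007 -0.0036] w [-0.02 -0.23  0.13]
top [ 0.5545 -0.0864 -0.2438  0.0835] -13.968525047100462 363 0.7569289156303507
[  3   5 108 188  21   0   3   2   8  31   8   0]
side [ 0.5548 -0.0903 -0.2446  0.0848] -14.012598299014252 954 0.7274201069881452
[  0   0  64 205 123 115 131 114 109 105  33  25]
```

View pics/hover1.png

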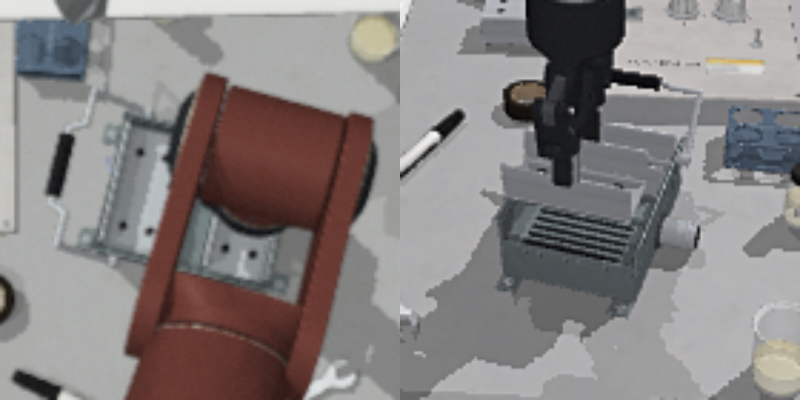

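```bash
python3 -m pendant '[{"wx":0,"wy":-0.2,"wz":0.2,"dx":-0.0025,"dy":0,"dz":0,"hand":-1},{"wx":0,"wy":-0.2,"wz":0.2,"dx":-0.0025,"dy":0,"dz":0.01,"hand":-1},{"wx":0,"wy":-0.2,"wz":0.2,"dx":-0.0025,"dy":0,"dz":0.02,"hand":-1},{"wx":0,"wy":-0.2,"wz":0.2,"dx":-0.0025,"dy":0,"dz":0.03,"hand":-1},{"wx":0,"wy":-0.2,"wz":0.2,"dx":-0.0025,"dy":0,"dz":0.038,"hand":-1},{"wx":0,"wy":-0.2,"wz":0.2,"dx":-0.0025,"dy":0,"dz":0.038,"hand":-1}]'; python3 go.py ".5577 -.0911 .058 75.73"
python3 -m pendant '[{"wx":0,"wy":0,"wz":0,"dx":0,"dy":0,"dz":0.002,"hand":-1},{"wx":0,"wy":0,"wz":0,"dx":0,"dy":0,"dz":0.004,"hand":-1},{"wx":0,"wy":0,"wz":0,"dx":0,"dy":0,"dz":0.006,"hand":-1}]'; python3 go.py ".5577 -.0911 .058 75.73"
```

```text
time: 6.55
tool_pos: [0.5571, -0.0909, 0.0669]
tool_rot: [-0.001, 0.126, 0.992, 0.0]
contact_force: [-0.1, -0.0, -1.9]
gripper_width: 0.63
t 6.55 pos [ 0.5571 -0.0909  0.0669] heading 75.53942205938789 F [-0.0687 -0.0047 -1.8505] w 0.63 tilt [-0.0018  0.0007]
.5577 -.0911 .058 75.73 -> d [-0.0006 -0.0001  0.0089] w [ 0.01 -0.11 -0.19]
time: 6.8
tool_pos: [0.5598, -0.0914, 0.0646]
tool_rot: [0.002, 0.126, 0.992, -0.0]
contact_force: [0.9, 0.4, -1.9]
gripper_width: 0.639
t 6.8 pos [ 0.5598 -0.0914  0.0646] heading 75.56687829004748 F [ 0.9309  0.4318 -1.8569] w 0.639 tilt [ 0.0043 -0.0011]
.5577 -.0911 .058 75.73 -> d [ 0.0021 -0.0003  0.0065] w [-0.    0.26 -0.16]
```

```bash
python3 -m pendant '[{"wx":0,"wy":0,"wz":0,"dx":0,"dy":0,"dz":0,"hand":-1}]'; python3 -m pendant '[{"wx":0,"wy":0,"wz":0,"dx":0,"dy":0,"dz":0,"hand":-1},{"wx":0,"wy":0,"wz":0,"dx":0,"dy":0,"dz":0,"hand":-1}]'
```

```text
time: 6.88
tool_pos: [0.5594, -0.0912, 0.0642]
tool_rot: [0.002, 0.126, 0.992, -0.0]
contact_force: [-0.5, 0.5, -2.3]
gripper_width: 0.632
time: 7.05
tool_pos: [0.5596, -0.0913, 0.0646]
tool_rot: [0.002, 0.126, 0.992, -0.0]
contact_force: [0.0, 0.3, -1.3]
gripper_width: 0.633
```

```bash
python3 -m pendant '[{"wx":0,"wy":0.2,"wz":-0.1,"dx":0.0018,"dy":0,"dz":0.002,"hand":-1},{"wx":0,"wy":0.2,"wz":-0.1,"dx":0.0018,"dy":0,"dz":0.004,"hand":-1},{"wx":0,"wy":0.2,"wz":-0.1,"dx":0.0018,"dy":0,"dz":0.005,"hand":-1},{"wx":0,"wy":0.2,"wz":-0.1,"dx":0.0018,"dy":0,"dz":0.005,"hand":-1}]';python3 go.py ".5577 -.0911 .057 75.73"
python3 - <<'E'
from fit import *
for n in("top","side"):
    im,d=grab(n);P=world(n,d)
    p,k,r=fit(P,UP,[.5577,-.0911,-.249],0,zlo=.044,zhi=.08); print(n,p,np.degrees(p[2]),k,r)
E
```

```text
time: 7.38
tool_pos: [0.5575, -0.0908, 0.0591]
tool_rot: [-0.0, 0.125, 0.992, 0.0]
contact_force: [0.8, -1.0, -0.9]
gripper_width: 0.631
t 7.38 pos [ 0.5575 -0.0908  0.0591] heading 75.66351242703905 F [ 0.7602 -0.9516 -0.8583] w 0.631 tilt [-0.0002  0.0001]
.5577 -.0911 .057 75.73 -> d [-0.0003 -0.0002  0.0021] w [-0.   -0.01 -0.07]
top [ 0.5172 -0.0766 -0.1882  0.042 ] -10.780449339126356 62 0.7714845059908215
side [ 0.5537 -0.0901 -0.2432  0.0462] -13.933586210095365 671 0.8846205152259704
```

```bash
python3 -m pendant '[{"wx":0,"wy":0,"wz":0,"dx":0,"dy":0,"dz":0.002,"hand":-1},{"wx":0,"wy":0,"wz":0,"dx":0,"dy":0,"dz":0.004,"hand":-1},{"wx":0,"wy":0,"wz":0,"dx":0,"dy":0,"dz":0.004,"hand":-1}]';python3 go.py ".5577 -.0911 .057 75.73"
```

```text
time: 7.73
tool_pos: [0.5584, -0.091, 0.0589]
tool_rot: [-0.0, 0.125, 0.992, -0.0]
contact_force: [-9.0, 3.2, 16.0]
gripper_width: 0.628
t 7.73 pos [ 0.5584 -0.091   0.0589] heading 75.67689757306316 F [-9.005   3.1746 15.9592] w 0.628 tilt [-0.0002 -0.0004]
.5577 -.0911 .057 75.73 -> d [ 0.0006 -0.0002  0.0019] w [-0.02 -0.01 -0.05]
```

```bash
python3 -m pendant '[{"wx":0,"wy":0,"wz":0,"dx":0,"dy":0,"dz":0,"hand":0.7},{"wx":0,"wy":0,"wz":0,"dx":0,"dy":0,"dz":0,"hand":0.7},{"wx":0,"wy":0,"wz":0,"dx":0,"dy":0,"dz":0,"hand":0.7},{"wx":0,"wy":0,"wz":0,"dx":0,"dy":0,"dz":-0.02,"hand":0.7},{"wx":0,"wy":0,"wz":0,"dx":0,"dy":0,"dz":-0.06,"hand":0.7},{"wx":0,"wy":0,"wz":0,"dx":0,"dy":0,"dz":-0.1,"hand":0.7},{"wx":0,"wy":0,"wz":0,"dx":0.0,"dy":0.04,"dz":-0.13,"hand":1},{"wx":0,"wy":0,"wz":0,"dx":0.0,"dy":0.08,"dz":-0.13,"hand":1},{"wx":0,"wy":0,"wz":0,"dx":0.03,"dy":0.11,"dz":-0.13,"hand":1},{"wx":0,"wy":0,"wz":0,"dx":0.05,"dy":0.15,"dz":-0.13,"hand":1},{"wx":0,"wy":0,"wz":0,"dx":0.06,"dy":0.19,"dz":-0.13,"hand":1},{"wx":0,"wy":0,"wz":0,"dx":0.06,"dy":0.23,"dz":-0.13,"hand":1},{"wx":0,"wy":0,"wz":0,"dx":0.06,"dy":0.27,"dz":-0.13,"hand":1},{"wx":0,"wy":0,"wz":0,"dx":0.06,"dy":0.3,"dz":-0.13,"hand":1}]'
cat >> fit.py <<'E'
def pack():
    for n in("top","side"):
        im,d=grab(n);P=world(n,d);np.save(f"pics/{n}_d3.npy",d);np.save(f"pics/{n}_im3.npy",im)
        pi,k,r=fit(P,INB+seat(UP,0,-.047,.034),[.569,-.044,-.249],0,zlo=.02); print(n,"inlet",pi,np.degrees(pi[2]),r)
        c,s=np.cos(pi[2]),np.sin(pi[2])
        D=P-[pi[0],pi[1],pi[3]];L=np.stack([c*D[...,0]+s*D[...,1],-s*D[...,0]+c*D[...,1],D[...,2]],-1)
        for nm,yc in(("new",-.047),("in",.047)):
            m=(abs(L[...,0])<.05)&(abs(L[...,1]-yc)<.02); print(nm,"web z plane",end=" ")
            q=L[m]; q=q[abs(q[:,2]-.037)<.012]
            A=np.c_[q[:,0],q[:,1]-yc,np.ones(len(q))];cf=np.linalg.lstsq(A,q[:,2],rcond=None)[0];print(len(q),"slopes",cf[:2],"z",cf[2])
            for sgn in(-1,1):
                q=L[(abs(L[...,0])<.05)&(abs(L[...,1]-yc-sgn*.0265)<.007)&(abs(L[...,2]-.069)<.009)]
                hi=q[q[:,2]>.062]; print("  flange y",np.median(hi[:,1]) if len(hi) else None,"top",np.percentile(hi[:,2],80) if len(hi) else None,len(hi))
        q=L[(abs(L[...,1]+.047)<.03)&(abs(L[...,2]-.06)<.012)&(abs(L[...,0])<.0565)]
        print("  new x extent",np.percentile(q[:,0],[2,98]) if len(q) else 0)
E
python3 - <<'E'
from fit import *
pack()
t=[]
for n,(u,v) in(("top",(215,146)),("side",(209,160))):
    im=np.load(f"pics/{n}_im3.npy"); t.append(cv2.resize(im[v-10:v+110,u-10:u+110],(400,400),interpolation=cv2.INTER_CUBIC))
save("seated",np.hstack(t))
E
python3 go.py ".4758 .301 .15 90;.4758 .301 .025 90"
```

```text
time: 8.9
tool_pos: [0.5736, 0.2176, 0.1849]
tool_rot: [0.0, 0.124, 0.992, 0.0]
contact_force: [0.0, -1.0, 0.4]
gripper_width: 1.002
top inlet [ 0.5684 -0.0421 -0.2462  0.0024] -14.10863206003361 0.9079466749021236
new web z plane 597 slopes [-0.0022 -0.0008] z 0.03520296784448567
  flange y -0.07286595489032988 top 0.06898363639020459 52
  flange y -0.020045798773841238 top 0.06917500415497879 47
in web z plane 599 slopes [-0.0061  0.0133] z 0.03556843732576512
  flange y 0.020243533396086612 top 0.06991676462530583 51
  flange y 0.07317647334499763 top 0.06916131147856822 50
  new x extent [-0.0539  0.0517]
side inlet [ 0.5691 -0.0443 -0.2487  0.0019] -14.248875661780623 0.7113069458234231
new web z plane 104 slopes [-0.0001 -0.0447] z 0.035518185692733406
  flange y -0.0741432001120266 top 0.0671549510157496 90
  flange y -0.020826789482873052 top 0.06688484297446544 81
in web z plane 38 slopes [ 0.0014 -0.1661] z 0.037863751691822774
  flange y 0.01963508427105832 top 0.06705212965299252 83
  flange y 0.07278571569482631 top 0.0666655833862188 76
  new x extent [-0.0522  0.0538]
t 9.0 pos [0.5739 0.2189 0.1847] heading 75.95327387610126 F [-0.0577 -0.0941 -0.1739] w 1.002 tilt [-0.0002  0.0013]
.4758 .301 .15 90 -> d [0.115  0.0558 0.0348] w [  0.07  -0.02 -14.05]
.4758 .301 .025 90 -> d [0.115  0.0556 0.1598] w [  0.07  -0.02 -14.05]
```

View pics/seated.png

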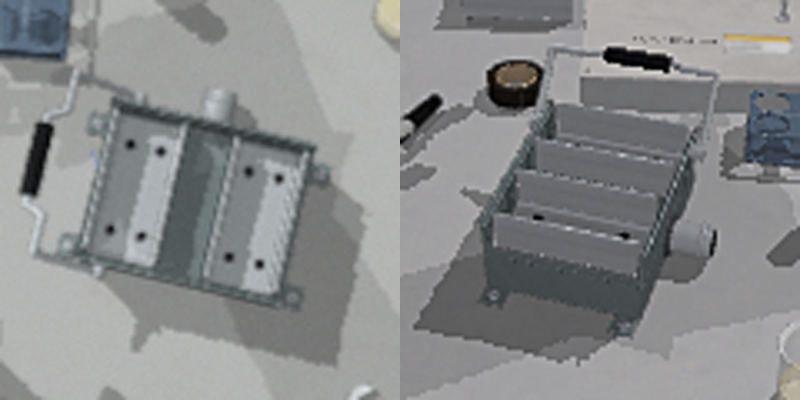

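Run:
```python
from fit import *
for n in("top","side"):
    for f in("_d","_d3"):
        P=world(n,np.load(f"pics/{n}{f}.npy"))
        for zl in(.01,.028):
            p,k,r=fit(P,DN,[.476,.302,0.],0,zlo=zl,zhi=.045); print(n,f,zl,p,np.degrees(p[2]),k,round(r,2))
        z0=.0017 if n=="top" else 0
        m=(abs(P[...,2]-z0-.034)<.006)
        for lo in(-.02,0.):
            q=P[m&(abs(P[...,1]-.302-lo-.01)<.01)&(abs(P[...,0]-.476)<.08)]; print("  x ext",np.percentile(q[:,0],[1.5,98.5]))
        for lo in(-.04,0.01):
            q=P[m&(abs(P[...,1]-.302)<.045)&(abs(P[...,0]-.476-lo-.015)<.015)]; print("  y ext",np.percentile(q[:,1],[1.5,98.5]))
```

```text
top _d 0.01 [0.4766 0.304  0.0125 0.0031] 0.7134681647273836 1027 0.86
top _d 0.028 [ 0.477   0.3052 -0.0138  0.0031] -0.7917687976248854 957 0.87
  x ext [0.4219 0.5473]
  x ext [0.4222 0.5468]
  y ext [0.2779 0.3333]
  y ext [0.277  0.3324]
top _d3 0.01 [ 0.4741  0.3054 -0.0151  0.0026] -0.8638963241651466 102 0.69
top _d3 0.028 [ 0.474   0.3056 -0.0183  0.0026] -1.0469908329951854 100 0.72
  x ext [0.5211 0.5539]
  x ext [0.5163 0.5546]Traceback (most recent call last):
  File "<stdin>", line 12, in <module>
    return _quantile_unchecked(
        a, q, axis, out, overwrite_input, method, keepdims, weights)
    return _ureduce(a,
                    func=_quantile_ureduce_func,
    ...<5 lines>...
                    overwrite_input=overwrite_input,
                    method=method)
    r = func(a, **kwargs)
    result = _quantile(arr,
                       quantiles=q,
    ...<2 lines>...
                       out=out,
                       weights=wgt)
    slices_having_nans = np.isnan(arr[-1, ...])
                                  ~~~^^^^^^^^^
IndexError: index -1 is out of bounds for axis 0 with size 0
```

```bash
python3 -m pendant '[{"wx":0,"wy":0,"wz":-5,"dx":0.03,"dy":0.015,"dz":0,"hand":1},{"wx":0,"wy":0,"wz":-10,"dx":0.06,"dy":0.03,"dz":0.01,"hand":1},{"wx":0,"wy":0,"wz":-14,"dx":0.09,"dy":0.045,"dz":0.02,"hand":1},{"wx":0,"wy":0,"wz":-14,"dx":0.114,"dy":0.0565,"dz":0.04,"hand":1},{"wx":0,"wy":0,"wz":-14,"dx":0.114,"dy":0.0565,"dz":0.07,"hand":1},{"wx":0,"wy":0,"wz":-14,"dx":0.114,"dy":0.0565,"dz":0.09,"hand":1},{"wx":0,"wy":0,"wz":-14,"dx":0.114,"dy":0.0565,"dz":0.09,"hand":1}]'; python3 go.py ".477 .302 .022 90"
```

```text
time: 9.58
tool_pos: [0.4733, 0.2957, 0.0895]
tool_rot: [-0.005, 0.003, 1.0, -0.002]
contact_force: [-1.1, -0.1, -0.9]
gripper_width: 1.002
t 9.58 pos [0.4733 0.2957 0.0895] heading 89.68407807545458 F [-1.0786 -0.0984 -0.9494] w 1.002 tilt [-0.0091 -0.0045]
.477 .302 .022 90 -> d [-0.0043  0.0066  0.0674] w [-0.26 -0.52 -0.32]
```

```bash
python3 -m pendant '[{"wx":-0.2,"wy":-0.4,"wz":-0.3,"dx":-0.004,"dy":0.006,"dz":0.02,"hand":1},{"wx":-0.2,"wy":-0.4,"wz":-0.3,"dx":-0.004,"dy":0.006,"dz":0.045,"hand":1},{"wx":-0.2,"wy":-0.4,"wz":-0.3,"dx":-0.004,"dy":0.006,"dz":0.067,"hand":1},{"wx":-0.2,"wy":-0.4,"wz":-0.3,"dx":-0.004,"dy":0.006,"dz":0.067,"hand":1},{"wx":-0.2,"wy":-0.4,"wz":-0.3,"dx":-0.004,"dy":0.006,"dz":0.067,"hand":-1},{"wx":-0.2,"wy":-0.4,"wz":-0.3,"dx":-0.004,"dy":0.006,"dz":0.067,"hand":-1},{"wx":-0.2,"wy":-0.4,"wz":-0.3,"dx":-0.004,"dy":0.006,"dz":0.067,"hand":-1},{"wx":-0.2,"wy":-0.4,"wz":-0.3,"dx":-0.004,"dy":0.006,"dz":0.067,"hand":-1},{"wx":-0.2,"wy":-0.4,"wz":-0.3,"dx":-0.004,"dy":0.006,"dz":0.067,"hand":-1},{"wx":-0.2,"wy":-0.4,"wz":-0.3,"dx":-0.004,"dy":0.006,"dz":0.067,"hand":-1}]'; python3 go.py ".5694 -.0455 .22 75.73;.5694 -.0455 .12 75.73"
```

```text
time: 10.42
tool_pos: [0.4867, 0.3046, 0.0353]
tool_rot: [0.009, 0.0, 1.0, 0.003]
contact_force: [0.4, -4.2, 14.4]
gripper_width: 0.141
t 10.42 pos [0.4867 0.3046 0.0353] heading 89.98161006108445 F [ 0.4484 -4.1895 14.4244] w 0.141 tilt [0.0178 0.0054]
.5694 -.0455 .22 75.73 -> d [-0.0861 -0.349  -0.1851] w [ 0.43  0.97 14.25]
.5694 -.0455 .12 75.73 -> d [-0.0844 -0.3496 -0.0851] w [ 0.43  0.97 14.25]
```

Run:
```python
from fit import *
t=[]
for n,c in(("top",(130,235)),("side",(238,150))):
    im,d=grab(n);P=world(n,d)
    t.append(cv2.resize(im[max(c[1]-50,0):c[1]+50,max(0,c[0]-50):c[0]+50],(400,400),interpolation=cv2.INTER_CUBIC))
    p,k,r=fit(P,DN,[.477,.302,0],0,zhi=.038); print(n,p,np.degrees(p[2]),k,r)
save("miss",np.hstack(t))
```

```text
top [ 0.4776  0.3054 -0.0388  0.0019] -2.22291012366558 281 0.6725053322763491
side [ 0.4772  0.3032 -0.0117  0.0011] -0.6730903265944284 443 0.815162018734876
```

View pics/miss.png

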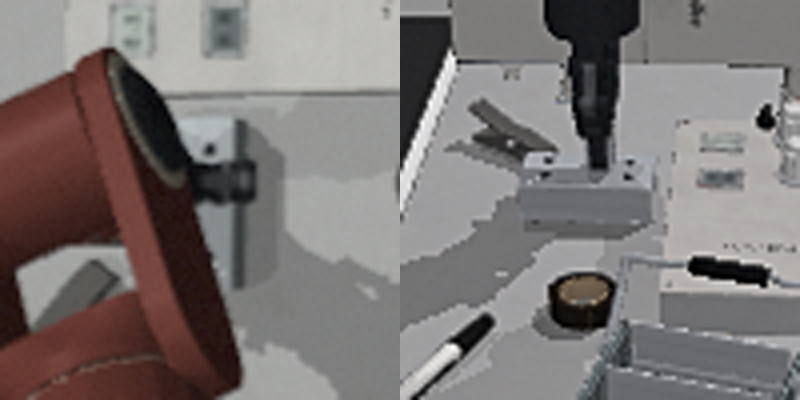

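```bash
python3 -m pendant '[{"wx":0,"wy":0,"wz":0,"dx":0,"dy":0,"dz":-0.03,"hand":-1},{"wx":0,"wy":0,"wz":0,"dx":0,"dy":0,"dz":-0.06,"hand":1},{"wx":0,"wy":0,"wz":0,"dx":0,"dy":0,"dz":-0.06,"hand":1},{"wx":0,"wy":0,"wz":0,"dx":0,"dy":0,"dz":-0.06,"hand":1},{"wx":0,"wy":0,"wz":0,"dx":0,"dy":0,"dz":-0.06,"hand":1},{"wx":0,"wy":0,"wz":0,"dx":0,"dy":0,"dz":-0.06,"hand":1},{"wx":0,"wy":0,"wz":0,"dx":0,"dy":0,"dz":-0.06,"hand":1}]'; python3 go.py ".477 .302 .010 90"
```

```text
time: 11.1
tool_pos: [0.4801, 0.303, 0.0869]
tool_rot: [0.002, 0.0, 1.0, 0.001]
contact_force: [-0.5, -0.2, -1.1]
gripper_width: 0.847
t 11.1 pos [0.4801 0.303  0.0869] heading 89.95866553420674 F [-0.5438 -0.2155 -1.0835] w 0.847 tilt [0.0048 0.0025]
.477 .302 .010 90 -> d [ 0.0034 -0.0012  0.0769] w [ 0.14  0.28 -0.04]
```

```bash
python3 -m pendant '[{"wx":0,"wy":0.2,"wz":0,"dx":0.003,"dy":-0.001,"dz":0.01,"hand":1},{"wx":0,"wy":0.2,"wz":0,"dx":0.003,"dy":-0.001,"dz":0.02,"hand":1},{"wx":0,"wy":0.2,"wz":0,"dx":0.003,"dy":-0.001,"dz":0.04,"hand":1},{"wx":0,"wy":0.2,"wz":0,"dx":0.003,"dy":-0.001,"dz":0.06,"hand":1},{"wx":0,"wy":0.2,"wz":0,"dx":0.003,"dy":-0.001,"dz":0.077,"hand":1},{"wx":0,"wy":0.2,"wz":0,"dx":0.003,"dy":-0.001,"dz":0.077,"hand":1},{"wx":0,"wy":0.2,"wz":0,"dx":0.003,"dy":-0.001,"dz":0.077,"hand":1}]'; python3 go.py ".477 .302 .010 90"
```

```text
time: 11.68
tool_pos: [0.4766, 0.3018, 0.0087]
tool_rot: [-0.001, 0.0, 1.0, 0.001]
contact_force: [-1.0, -0.5, 0.7]
gripper_width: 1.002
t 11.68 pos [0.4766 0.3018 0.0087] heading 89.9576527178543 F [-0.9957 -0.5189  0.7154] w 1.002 tilt [-0.0011  0.0014]
.477 .302 .010 90 -> d [-0.0004  0.0002 -0.0013] w [ 0.08 -0.06 -0.04]
```

```bash
python3 -m pendant '[{"wx":0,"wy":0,"wz":0,"dx":0,"dy":0,"dz":0,"hand":-1},{"wx":0,"wy":0,"wz":0,"dx":0,"dy":0,"dz":0,"hand":-1},{"wx":0,"wy":0,"wz":0,"dx":0,"dy":0,"dz":0,"hand":-1},{"wx":0,"wy":0,"wz":0,"dx":0,"dy":0,"dz":0,"hand":-1},{"wx":0,"wy":0,"wz":0,"dx":0,"dy":0,"dz":0,"hand":-1},{"wx":0,"wy":0,"wz":0,"dx":0,"dy":0,"dz":0,"hand":-1}]'; python3 go.py ".5694 -.0455 .20 75.73;.5694 -.0455 .12 75.73"
```

```text
time: 12.18
tool_pos: [0.4797, 0.3033, 0.0129]
tool_rot: [0.003, 0.0, 1.0, 0.002]
contact_force: [-0.3, 0.9, 6.4]
gripper_width: 0.639
t 12.18 pos [0.4797 0.3033 0.0129] heading 89.96678622270775 F [-0.3263  0.8791  6.3892] w 0.639 tilt [0.0063 0.0047]
.5694 -.0455 .20 75.73 -> d [-0.091  -0.3479 -0.1882] w [ 0.32  0.32 14.24]
.5694 -.0455 .12 75.73 -> d [-0.0905 -0.3482 -0.1082] w [ 0.32  0.32 14.24]
```

```bash
python3 -m pendant '[{"wx":0,"wy":0,"wz":0,"dx":0,"dy":0,"dz":-0.02,"hand":-1},{"wx":0,"wy":0,"wz":0,"dx":0,"dy":0,"dz":-0.055,"hand":-1},{"wx":0,"wy":0,"wz":0,"dx":0,"dy":0,"dz":-0.095,"hand":-1},{"wx":0,"wy":0,"wz":0,"dx":0,"dy":0,"dz":-0.13,"hand":-1},{"wx":0,"wy":0,"wz":2,"dx":-0.006,"dy":-0.022,"dz":-0.155,"hand":-1},{"wx":0,"wy":0,"wz":4,"dx":-0.015,"dy":-0.057,"dz":-0.16,"hand":-1},{"wx":0,"wy":0,"wz":6,"dx":-0.025,"dy":-0.095,"dz":-0.16,"hand":-1},{"wx":0,"wy":0,"wz":8,"dx":-0.035,"dy":-0.133,"dz":-0.16,"hand":-1},{"wx":0,"wy":0,"wz":10,"dx":-0.045,"dy":-0.171,"dz":-0.16,"hand":-1},{"wx":0,"wy":0,"wz":12,"dx":-0.055,"dy":-0.209,"dz":-0.16,"hand":-1},{"wx":0,"wy":0,"wz":14.2,"dx":-0.065,"dy":-0.247,"dz":-0.16,"hand":-1},{"wx":0,"wy":0,"wz":14.2,"dx":-0.075,"dy":-0.285,"dz":-0.16,"hand":-1},{"wx":0,"wy":0,"wz":14.2,"dx":-0.085,"dy":-0.318,"dz":-0.15,"hand":-1},{"wx":0,"wy":0,"wz":14.2,"dx":-0.09,"dy":-0.338,"dz":-0.13,"hand":-1},{"wx":0,"wy":0,"wz":14.2,"dx":-0.092,"dy":-0.3475,"dz":-0.1,"hand":-1},{"wx":0,"wy":0,"wz":14.2,"dx":-0.092,"dy":-0.3475,"dz":-0.09,"hand":-1},{"wx":0,"wy":0,"wz":14.2,"dx":-0.092,"dy":-0.3475,"dz":-0.09,"hand":-1},{"wx":0,"wy":0,"wz":14.2,"dx":-0.092,"dy":-0.3475,"dz":-0.09,"hand":-1}]'; python3 go.py ".5694 -.0455 .10 75.73"
cat > hov.py <<'E'
from fit import *
import sys
z=float(sys.argv[1]);e=np.array([.2465,.9691])
for n,ci in(("top",(.5684,-.0421)),("side",(.5691,-.0443))):
    im,d=grab(n);P=world(n,d)
    p,k,r=fit(P,DN,[.569,-.0445,-.249],0,zlo=max(z-.005,.071),zhi=z+.038); D=np.array(ci)-p[:2]
    print(n,p,np.degrees(p[2]),k,r,"to go inlet x,y:",D@[e[1],-e[0]],D@e)
E
python3 hov.py .088
```

```text
time: 13.68
tool_pos: [0.5689, -0.0444, 0.0993]
tool_rot: [0.0, 0.124, 0.992, 0.002]
contact_force: [0.6, 0.5, -0.4]
gripper_width: 0.645
t 13.68 pos [ 0.5689 -0.0444  0.0993] heading 75.78661619034868 F [ 0.6111  0.4949 -0.3813] w 0.645 tilt [0.0008 0.0044]
.5694 -.0455 .10 75.73 -> d [-0.0008 -0.001  -0.0007] w [ 0.25 -0.01  0.06]
top [ 0.5654 -0.0425 -0.2796  0.0889] -16.022503465107807 327 0.7605462387085538 to go inlet x,y: 0.002858223969861965 0.0011001858135179928
side [ 0.5668 -0.044  -0.2542  0.0882] -14.564742761413683 865 0.6678126651718241 to go inlet x,y: 0.0022836041881398143 0.0002463001415328234
```

```bash
python3 -m pendant '[{"wx":0.2,"wy":0,"wz":0,"dx":-0.0025,"dy":-0.0003,"dz":0,"hand":-1},{"wx":0.2,"wy":0,"wz":0,"dx":-0.0025,"dy":-0.0003,"dz":0.008,"hand":-1},{"wx":0.2,"wy":0,"wz":0,"dx":-0.0025,"dy":-0.0003,"dz":0.014,"hand":-1},{"wx":0.2,"wy":0,"wz":0,"dx":-0.0025,"dy":-0.0003,"dz":0.014,"hand":-1}]'; python3 go.py ".5716 -.0453 .078 75.73"; python3 hov.py .074
```

```text
time: 14.12
tool_pos: [0.5713, -0.0455, 0.0848]
tool_rot: [0.0, 0.124, 0.992, 0.0]
contact_force: [-0.5, 0.1, -2.4]
gripper_width: 0.639
t 14.12 pos [ 0.5713 -0.0455  0.0848] heading 75.79647659008832 F [-0.5279  0.1087 -2.3895] w 0.639 tilt [0.0002 0.0006]
.5716 -.0453 .078 75.73 -> d [-0.0002  0.0002  0.0068] w [0.04 0.   0.07]
top [ 0.5687 -0.0427 -0.2645  0.0744] -15.156835075675932 329 0.7615764512643036 to go inlet x,y: -0.00047679235063929383 0.0005273726630947852
side [ 0.5685 -0.0452 -0.2536  0.0745] -14.528929691294788 855 0.7158673554555073 to go inlet x,y: 0.0003122071722220039 0.0010493161178921609
```

```bash
python3 -m pendant '[{"wx":0,"wy":0,"wz":-0.3,"dx":0,"dy":0.0006,"dz":0.003,"hand":-1},{"wx":0,"wy":0,"wz":-0.3,"dx":0,"dy":0.0006,"dz":0.006,"hand":-1},{"wx":0,"wy":0,"wz":-0.3,"dx":0,"dy":0.0006,"dz":0.009,"hand":-1},{"wx":0,"wy":0,"wz":-0.3,"dx":0,"dy":0.0006,"dz":0.012,"hand":-1},{"wx":0,"wy":0,"wz":-0.3,"dx":0,"dy":0.0006,"dz":0.012,"hand":-1}]'; python3 go.py ".5713 -.0453 .05 75.9"
```

```text
time: 14.63
tool_pos: [0.5719, -0.0454, 0.0733]
tool_rot: [0.001, 0.121, 0.993, 0.0]
contact_force: [-0.3, -0.1, -1.3]
gripper_width: 0.644
t 14.63 pos [ 0.5719 -0.0454  0.0733] heading 76.05607271043544 F [-0.3089 -0.0853 -1.3074] w 0.644 tilt [0.0011 0.0004]
.5713 -.0453 .05 75.9 -> d [ 0.0006 -0.0001  0.0233] w [0.04 0.05 0.16]
```

```bash
python3 -m pendant '[{"wx":0,"wy":0,"wz":0,"dx":0.0005,"dy":0,"dz":0.004,"hand":-1},{"wx":0,"wy":0,"wz":0,"dx":0.0005,"dy":0,"dz":0.008,"hand":-1},{"wx":0,"wy":0,"wz":0,"dx":0.0005,"dy":0,"dz":0.012,"hand":-1},{"wx":0,"wy":0,"wz":0,"dx":0.0005,"dy":0,"dz":0.016,"hand":-1},{"wx":0,"wy":0,"wz":0,"dx":0.0005,"dy":0,"dz":0.019,"hand":-1},{"wx":0,"wy":0,"wz":0,"dx":0.0005,"dy":0,"dz":0.019,"hand":-1}]'; python3 go.py ".5713 -.0453 .05 75.9"
```

```text
time: 15.13
tool_pos: [0.5713, -0.0452, 0.0542]
tool_rot: [0.0, 0.121, 0.993, 0.0]
contact_force: [1.1, -1.5, -2.3]
gripper_width: 0.643
t 15.13 pos [ 0.5713 -0.0452  0.0542] heading 76.0566508603509 F [ 1.0524 -1.4691 -2.2989] w 0.643 tilt [0.0008 0.0005]
.5713 -.0453 .05 75.9 -> d [ 0.     -0.0001  0.0042] w [0.04 0.04 0.16]
```

```bash
python3 -m pendant '[{"wx":0,"wy":0,"wz":0.1,"dx":0,"dy":0,"dz":0.003,"hand":-1},{"wx":0,"wy":0,"wz":0.1,"dx":0,"dy":0,"dz":0.006,"hand":-1},{"wx":0,"wy":0,"wz":0.1,"dx":0,"dy":0,"dz":0.007,"hand":-1},{"wx":0,"wy":0,"wz":0.1,"dx":0,"dy":0,"dz":0.007,"hand":-1}]'; python3 go.py ".5713 -.0453 .05 75.9"
```

```text
time: 15.47
tool_pos: [0.5727, -0.0454, 0.05]
tool_rot: [0.002, 0.122, 0.993, 0.0]
contact_force: [-3.7, 0.9, 6.5]
gripper_width: 0.64
t 15.47 pos [ 0.5727 -0.0454  0.05  ] heading 75.97362949798115 F [-3.6895  0.8746  6.4998] w 0.64 tilt [0.0032 0.    ]
.5713 -.0453 .05 75.9 -> d [ 0.0014 -0.0002 -0.    ] w [0.05 0.18 0.07]
```

```bash
python3 -m pendant '[{"wx":0,"wy":0,"wz":0,"dx":0,"dy":0,"dz":-0.003,"hand":0.7},{"wx":0,"wy":0,"wz":0,"dx":0,"dy":0,"dz":-0.003,"hand":0.7},{"wx":0,"wy":0,"wz":0,"dx":0,"dy":0,"dz":-0.003,"hand":0.7},{"wx":0,"wy":0,"wz":0,"dx":0,"dy":0,"dz":-0.02,"hand":0.7},{"wx":0,"wy":0,"wz":0,"dx":0,"dy":0,"dz":-0.06,"hand":0.7},{"wx":0,"wy":0,"wz":0,"dx":0,"dy":0,"dz":-0.1,"hand":0},{"wx":0,"wy":0,"wz":0,"dx":0.0,"dy":0.02,"dz":-0.135,"hand":-0.5},{"wx":0,"wy":0,"wz":0,"dx":0.0,"dy":0.06,"dz":-0.145,"hand":-0.5},{"wx":0,"wy":0,"wz":0,"dx":0.0,"dy":0.1,"dz":-0.145,"hand":-0.5},{"wx":0,"wy":0,"wz":0,"dx":0.0,"dy":0.14,"dz":-0.145,"hand":-0.5},{"wx":0,"wy":0,"wz":0,"dx":0.0,"dy":0.18,"dz":-0.145,"hand":-0.5},{"wx":0,"wy":0,"wz":0,"dx":0.0,"dy":0.21,"dz":-0.145,"hand":-0.5},{"wx":0,"wy":0,"wz":0,"dx":0.0,"dy":0.24,"dz":-0.145,"hand":-0.5},{"wx":0,"wy":0,"wz":0,"dx":0.0,"dy":0.24,"dz":-0.145,"hand":-0.5}]'
python3 go.py ".59 .0725 .18 75.73"
python3 - <<'E'
from fit import *
t=[]
for n,(u,v),pi in(("top",(215,146),(.5684,-.0421,-.248,.002)),("side",(209,160),(.5691,-.0443,-.2487,.0005))):
    im,d=grab(n);P=world(n,d); t.append(cv2.resize(im[v-10:v+110,u-10:u+110],(400,400),interpolation=cv2.INTER_CUBIC))
    c,s=np.cos(pi[2]),np.sin(pi[2]);D=P-[pi[0],pi[1],pi[3]];L=np.stack([c*D[...,0]+s*D[...,1],-s*D[...,0]+c*D[...,1],D[...,2]],-1)
    q=L[(abs(L[...,0])<.05)&(abs(L[...,1])<.024)&(abs(L[...,2]-.075)<.02)];A=np.c_[q[:,:2],np.ones(len(q))]
    print(n,"top web",len(q),np.linalg.lstsq(A,q[:,2],rcond=None)[0],np.median(q[:,2]))
    q=L[(abs(L[...,0])<.056)&(abs(L[...,1])<.04)&(abs(L[...,2]-.072)<.0025)]; print("y ext",np.percentile(q[:,1],[2,98]))
    m=(abs(L[...,0])<.026)&(L[...,1]>.085)&(L[...,1]<.15)&(L[...,2]>.07)&(L[...,2]<.115); q=L[m]; print("grip local",len(q),np.median(q,0),q[:,2].max(),"world",np.median(P[m],0))
save("top_in",np.hstack(t))
E
```

```text
time: 16.63
tool_pos: [0.6302, 0.1923, 0.1932]
tool_rot: [0.001, 0.12, 0.993, 0.001]
contact_force: [-0.5, -1.1, -0.3]
gripper_width: 0.25
t 16.63 pos [0.6302 0.1923 0.1932] heading 76.23631326877262 F [-0.4618 -1.1045 -0.3317] w 0.25 tilt [0.003  0.0022]
.59 .0725 .18 75.73 -> d [ 0.0106 -0.126   0.0128] w [0.16 0.14 0.51]
top top web 765 [ 0.0013 -0.0069  0.0711] 0.07109958039023945
y ext [-0.0257  0.0274]
grip local 124 [-0.0001  0.1199  0.0952] 0.10444315871356791 world [0.5982 0.0748 0.0972]
side top web 462 [0.0027 0.0036 0.0713] 0.0713621986476839
y ext [-0.0269  0.0262]
grip local 95 [0.     0.1167 0.0937] 0.09863105000825684 world [0.5987 0.0697 0.0942]
```

View pics/top_in.png

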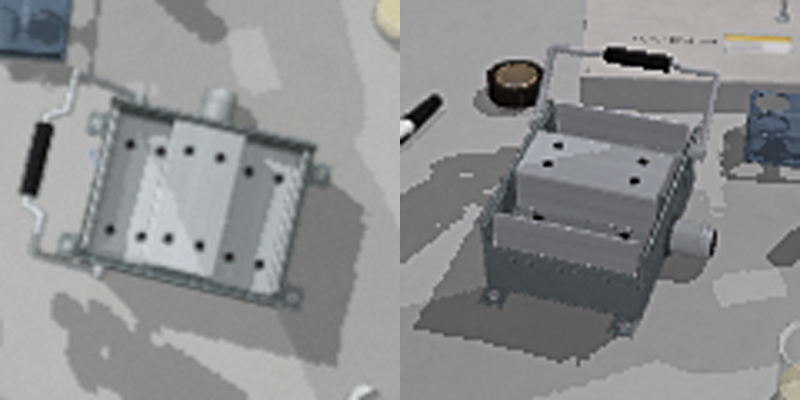

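```bash
python3 go.py ".599 .0703 .15 75.73"; python3 -m pendant '[{"wx":0.2,"wy":0.1,"wz":0.5,"dx":0,"dy":-0.03,"dz":0.005,"hand":-0.4},{"wx":0.2,"wy":0.1,"wz":0.5,"dx":0.001,"dy":-0.065,"dz":0.015,"hand":-0.4},{"wx":0.2,"wy":0.1,"wz":0.5,"dx":0.001,"dy":-0.1,"dz":0.025,"hand":-0.4},{"wx":0.2,"wy":0.1,"wz":0.5,"dx":0.001,"dy":-0.126,"dz":0.043,"hand":-0.4},{"wx":0.2,"wy":0.1,"wz":0.5,"dx":0.001,"dy":-0.126,"dz":0.043,"hand":-0.4},{"wx":0.2,"wy":0.1,"wz":0.5,"dx":0.001,"dy":-0.126,"dz":0.043,"hand":-0.4}]';  python3 go.py ".599 .0703 .081 75.73"
```

```text
t 16.73 pos [0.6298 0.1884 0.193 ] heading 76.07656330106651 F [-0.6987  0.6662 -0.0153] w 0.248 tilt [ 0.0021 -0.0004]
.599 .0703 .15 75.73 -> d [ 0.0016 -0.122   0.043 ] w [0.01 0.12 0.35]
time: 17.23
tool_pos: [0.5971, 0.0633, 0.1489]
tool_rot: [-0.001, 0.128, 0.992, -0.002]
contact_force: [-0.3, 0.8, 0.7]
gripper_width: 0.298
t 17.23 pos [0.5971 0.0633 0.1489] heading 75.23474858878323 F [-0.3438  0.7814  0.7388] w 0.298 tilt [-0.0027 -0.0027]
.599 .0703 .081 75.73 -> d [-0.0002  0.0075  0.0679] w [-0.19 -0.11 -0.5 ]
```

```bash
python3 -m pendant '[{"wx":-0.2,"wy":-0.1,"wz":-0.5,"dx":0,"dy":0.0075,"dz":0,"hand":-0.2},{"wx":-0.2,"wy":-0.1,"wz":-0.5,"dx":0,"dy":0.0075,"dz":0.015,"hand":-0.2},{"wx":-0.2,"wy":-0.1,"wz":-0.5,"dx":0,"dy":0.0075,"dz":0.03,"hand":-0.2},{"wx":-0.2,"wy":-0.1,"wz":-0.5,"dx":0,"dy":0.0075,"dz":0.045,"hand":-0.2},{"wx":-0.2,"wy":-0.1,"wz":-0.5,"dx":0,"dy":0.0075,"dz":0.06,"hand":-0.2},{"wx":-0.2,"wy":-0.1,"wz":-0.5,"dx":0,"dy":0.0075,"dz":0.068,"hand":-0.2},{"wx":-0.2,"wy":-0.1,"wz":-0.5,"dx":0,"dy":0.0075,"dz":0.068,"hand":-0.4},{"wx":-0.2,"wy":-0.1,"wz":-0.5,"dx":0,"dy":0.0075,"dz":0.068,"hand":-0.4}]';  python3 go.py ".599 .0703 .081 75.73"
python3 - <<'E'
from h import *
t=[]
for n,(u,v) in(("top",(215,146)),("side",(209,140))):
    im,d=grab(n); t.append(cv2.resize(im[v-10:v+110,u-40:u+80],(400,400),interpolation=cv2.INTER_CUBIC))
save("cage",np.hstack(t))
E
```

```text
time: 17.9
tool_pos: [0.6008, 0.0734, 0.0828]
tool_rot: [0.002, 0.122, 0.993, 0.0]
contact_force: [0.6, 1.1, 1.1]
gripper_width: 0.3
t 17.9 pos [0.6008 0.0734 0.0828] heading 76.02387680632184 F [0.5526 1.1031 1.0809] w 0.3 tilt [0.0031 0.0003]
.599 .0703 .081 75.73 -> d [ 0.001  -0.0034  0.0018] w [0.06 0.17 0.29]
```

View pics/cage.png

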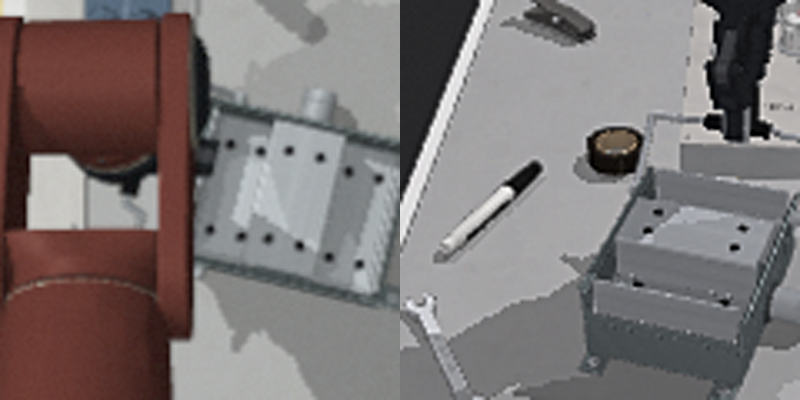

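```bash
python3 -m pendant '[{"wx":0,"wy":0,"wz":0.2,"dx":0,"dy":-0.003,"dz":0,"hand":-0.55},{"wx":0,"wy":0,"wz":0.2,"dx":0,"dy":-0.0075,"dz":-0.005,"hand":-0.55},{"wx":0,"wy":0,"wz":0.2,"dx":0,"dy":-0.0125,"dz":-0.01,"hand":-0.55},{"wx":0,"wy":0,"wz":0.2,"dx":0,"dy":-0.0195,"dz":-0.016,"hand":-0.55},{"wx":0,"wy":0,"wz":0.2,"dx":0,"dy":-0.0275,"dz":-0.0215,"hand":-0.55},{"wx":0,"wy":0,"wz":0.2,"dx":0,"dy":-0.0355,"dz":-0.0255,"hand":-0.55},{"wx":0,"wy":0,"wz":0.2,"dx":0,"dy":-0.0445,"dz":-0.029,"hand":-0.55},{"wx":0,"wy":0,"wz":0.2,"dx":0,"dy":-0.0535,"dz":-0.031,"hand":-0.55},{"wx":0,"wy":0,"wz":0.2,"dx":0,"dy":-0.063,"dz":-0.032,"hand":-0.55},{"wx":0,"wy":0,"wz":0.2,"dx":0,"dy":-0.072,"dz":-0.0315,"hand":-0.55},{"wx":0,"wy":0,"wz":0.2,"dx":0,"dy":-0.081,"dz":-0.0295,"hand":-0.55}]';  python3 go.py ".5837 -.002 .105 75.73"
python3 - <<'E'
from h import *
for n in("side","top"):
    grab(n); print([(np.round(r["position"],3).tolist(),round(r["score"],2)) for r in finder.look_for(n,"bail_grip")[:2]])
E
```

```text
time: 18.92
tool_pos: [0.5802, -0.0073, 0.1115]
tool_rot: [0.001, 0.124, 0.992, 0.0]
contact_force: [-0.2, 0.7, -0.5]
gripper_width: 0.223
t 18.92 pos [ 0.5802 -0.0073  0.1115] heading 75.73438775577566 F [-0.2241  0.6576 -0.5036] w 0.223 tilt [ 0.0021 -0.0002]
.5837 -.002 .105 75.73 -> d [-0.0021  0.006   0.0065] w [0.02 0.12 0.  ]
[([0.594, -0.011, 0.113], 0.74)]
[]
```

```bash
python3 -m pendant '[{"wx":0,"wy":0,"wz":0,"dx":0,"dy":-0.007,"dz":0.0025,"hand":-0.55},{"wx":0,"wy":0,"wz":0,"dx":0,"dy":-0.015,"dz":0.0065,"hand":-0.55},{"wx":0,"wy":0,"wz":0,"dx":0,"dy":-0.023,"dz":0.0115,"hand":-0.55},{"wx":0,"wy":0,"wz":0,"dx":0,"dy":-0.031,"dz":0.018,"hand":-0.55},{"wx":0,"wy":0,"wz":0,"dx":0,"dy":-0.037,"dz":0.024,"hand":-0.55},{"wx":0,"wy":0,"wz":0,"dx":0,"dy":-0.043,"dz":0.029,"hand":-0.55},{"wx":0,"wy":0,"wz":0,"dx":0,"dy":-0.044,"dz":0.029,"hand":-0.55}]';  python3 go.py ".5695 -.0455 .13 75.73"
python3 - <<'E'
from h import *
for n in("side","top"):
    grab(n); print([(np.round(r["position"],3).tolist(),round(r["score"],2)) for r in finder.look_for(n,"bail_grip")[:2]])
E
```

```text
time: 19.7
tool_pos: [0.5688, -0.0486, 0.0806]
tool_rot: [0.0, 0.125, 0.992, 0.001]
contact_force: [1.4, 4.4, -3.6]
gripper_width: 0.225
t 19.7 pos [ 0.5688 -0.0486  0.0806] heading 75.68152376542659 F [ 1.4264  4.3986 -3.6324] w 0.225 tilt [0.0005 0.0025]
.5695 -.0455 .13 75.73 -> d [ 0.0001  0.0033 -0.0494] w [ 0.15 -0.01 -0.05]
[([0.586, -0.05, 0.077], 0.75)]
[]
```

```bash
python3 -m pendant '[{"wx":0,"wy":0,"wz":0,"dx":0,"dy":0.003,"dz":-0.001,"hand":-0.3},{"wx":0,"wy":0,"wz":0,"dx":0,"dy":0.003,"dz":-0.02,"hand":-0.3},{"wx":0,"wy":0,"wz":0,"dx":0,"dy":0.003,"dz":-0.05,"hand":-1},{"wx":0,"wy":0,"wz":0,"dx":0,"dy":0.003,"dz":-0.05,"hand":-1},{"wx":0,"wy":0,"wz":0,"dx":0,"dy":0.003,"dz":-0.05,"hand":-1},{"wx":0,"wy":0,"wz":0,"dx":0,"dy":0.003,"dz":-0.05,"hand":-1},{"wx":0,"wy":0,"wz":0,"dx":0,"dy":0.003,"dz":-0.04,"hand":-1},{"wx":0,"wy":0,"wz":0,"dx":0,"dy":0.003,"dz":-0.03,"hand":-1}]';  python3 go.py ".5695 -.0455 .098 75.73"
```

```text
time: 20.57
tool_pos: [0.5702, -0.0457, 0.1114]
tool_rot: [0.001, 0.124, 0.992, 0.0]
contact_force: [0.2, 0.4, -0.2]
gripper_width: -0.003
t 20.57 pos [ 0.5702 -0.0457  0.1114] heading 75.77000673316121 F [ 0.1825  0.3569 -0.2303] w -0.003 tilt [ 0.002  -0.0001]
.5695 -.0455 .098 75.73 -> d [0.0008 0.     0.0134] w [0.03 0.11 0.04]
```

```bash
python3 -m pendant '[{"wx":0,"wy":0,"wz":0,"dx":0,"dy":0,"dz":0.006,"hand":-1},{"wx":0,"wy":0,"wz":0,"dx":0,"dy":0,"dz":0.010,"hand":-1},{"wx":0,"wy":0,"wz":0,"dx":0,"dy":0,"dz":0.013,"hand":-1},{"wx":0,"wy":0,"wz":0,"dx":0,"dy":0,"dz":0.0145,"hand":-1},{"wx":0,"wy":0,"wz":0,"dx":0,"dy":0,"dz":0.0145,"hand":-1}]';  python3 go.py ".5695 -.0455 .098 75.73"
```

```text
time: 20.98
tool_pos: [0.5701, -0.0457, 0.0989]
tool_rot: [0.0, 0.124, 0.992, 0.0]
contact_force: [-3.4, 1.2, 5.2]
gripper_width: -0.003
t 20.98 pos [ 0.5701 -0.0457  0.0989] heading 75.7646717530005 F [-3.396   1.2424  5.2473] w -0.003 tilt [0.0001 0.0004]
.5695 -.0455 .098 75.73 -> d [0.0006 0.     0.0009] w [0.02 0.   0.03]
```

```bash
python3 -m pendant '[{"wx":0,"wy":0,"wz":0,"dx":0,"dy":0,"dz":0.002,"hand":-1},{"wx":0,"wy":0,"wz":0,"dx":0,"dy":0,"dz":0.002,"hand":-1}]';python3 -m pendant '[{"wx":0,"wy":0,"wz":0,"dx":0,"dy":0,"dz":-0.03,"hand":-1},{"wx":0,"wy":0,"wz":0,"dx":0,"dy":0,"dz":-0.07,"hand":-1},{"wx":0,"wy":0,"wz":0,"dx":0,"dy":0,"dz":-0.11,"hand":-1},{"wx":0,"wy":0,"wz":0,"dx":0,"dy":0.04,"dz":-0.12,"hand":-1},{"wx":0,"wy":0,"wz":0,"dx":0,"dy":0.08,"dz":-0.12,"hand":-1},{"wx":0,"wy":0,"wz":0,"dx":0,"dy":0.12,"dz":-0.12,"hand":-1},{"wx":0,"wy":0,"wz":0,"dx":0,"dy":0.16,"dz":-0.12,"hand":-1},{"wx":0,"wy":0,"wz":0,"dx":0,"dy":0.2,"dz":-0.12,"hand":-1},{"wx":0,"wy":0,"wz":0,"dx":0,"dy":0.24,"dz":-0.12,"hand":-1},{"wx":0,"wy":0,"wz":0,"dx":0,"dy":0.24,"dz":-0.12,"hand":-1}]'
python3 - <<'E'
from fit import *
t=[]
for n,(u,v),pi in(("top",(215,146),(.5684,-.0421,-.248,.002)),("side",(209,160),(.5691,-.0443,-.2487,.0005))):
    im,d=grab(n);P=world(n,d); t.append(cv2.resize(im[v-20:v+130,u-40:u+110],(400,400),interpolation=cv2.INTER_CUBIC))
    c,s=np.cos(pi[2]),np.sin(pi[2]);D=P-[pi[0],pi[1],pi[3]];L=np.stack([c*D[...,0]+s*D[...,1],-s*D[...,0]+c*D[...,1],D[...,2]],-1)
    q=L[(abs(L[...,0])<.05)&(L[...,1]<.024)&(L[...,1]>-.024)&(abs(L[...,2]-.072)<.006)]; print(n,"web",len(q),np.median(q[:,2]))
    q=L[(abs(L[...,0])<.026)&(abs(L[...,1])<.03)&(L[...,2]>.083)&(L[...,2]<.13)]; print("grip",len(q),np.median(q,0),np.percentile(q[:,2],95))
    for z in("spanner","marker","tape_roll","beaker"): print(z,[np.round(r["position"],3).tolist() for r in finder.look_for(n,z)[:1]],end=" ")
save("final",np.hstack(t))
E
```

```text
time: 21.15
tool_pos: [0.5703, -0.0458, 0.0986]
tool_rot: [0.0, 0.124, 0.992, 0.0]
contact_force: [-9.1, 1.1, 14.4]
gripper_width: 0.001
time: 21.98
tool_pos: [0.6296, 0.193, 0.2155]
tool_rot: [0.001, 0.121, 0.993, 0.002]
contact_force: [-1.1, -0.7, 0.3]
gripper_width: 0.0
top web 581 0.07097778746712646
grip 121 [-0.0001 -0.0002  0.0963] 0.10037891744251204
spanner [[0.386, -0.12, 0.008]] marker [] tape_roll [[0.583, 0.005, 0.033]] beaker [[0.72, -0.217, 0.019]] side web 396 0.07139894986217804
grip 116 [-0.     -0.0048  0.0956] 0.09879211324413636
spanner [[0.391, -0.133, 0.01]] marker [[0.39, 0.049, 0.017]] tape_roll [[0.491, 0.14, 0.013]] beaker [[0.724, -0.224, 0.035]]
```

View pics/final.png

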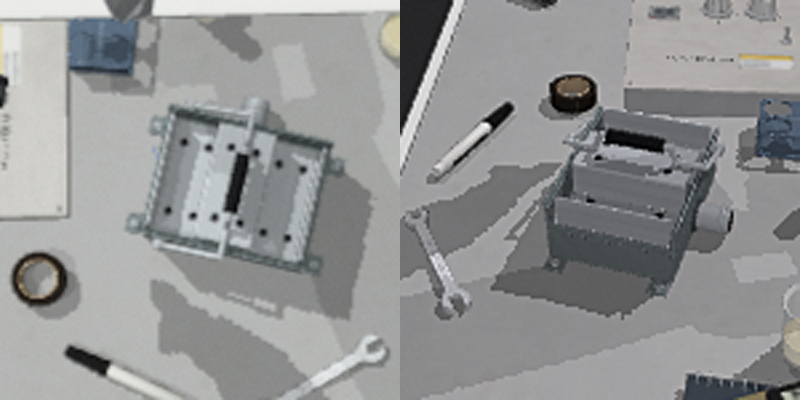

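The bail's black sleeve now lies over the middle of the pack, at about (237,183) in the top view. The grip is at y = 0 and its top is about 99 mm up, which is the stop. The web is at 71 mm, and the things round about are undisturbed.

```bash
python3 -c "
from plant import job; print(job.job_done())"
```

```text
the job is handed in; nothing more can be done
None
```

The job is done and handed in at about 22 s: both baffles are in the inlet and the wire bail is down on top of the pack.

- **Open-up baffle:** it sits flat in the empty seat. Its flange tops match its neighbour's, and the middle between the two facing flanges is within 1 mm of the inlet's centre line.
- **Open-down baffle:** it went in without jamming, reaching the bottom with the tool 13 mm above the 37 mm flange-tip height, as it was when gripped. Its web then measured 71–71.5 mm (72 mm nominal), level within the measuring error.
- **Bail:** I swung it over with the fingers loosely round the grip, then pressed it from above with about 14 N. It stopped at 99 mm on top of the sleeve, which is the given 92 mm centre height plus the 7 mm radius. The last pictures show it lying across the web.

**What failed or disagreed:**
- My first grasp of the open-down baffle closed on top of its web, with about 14 N upward on the tool. It did not visibly move the baffle, and a lower grasp then held.
- The two cameras differed by about 2 mm in y, so I went by the gripper's own position as well.
- In the last check the top camera missed the marker and gave a wrong place for the tape roll. The side camera's place for the tape roll agreed with the start, and the spanner, marker and beaker looked undisturbed in the pictures.

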